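Pack the serving boards into their case

ROBOT

A 6-joint arm with a two-finger parallel gripper is mounted at the origin on the work surface. World frame = base frame: x ahead of the robot, y to its left, z up, the work surface at z = 0. Lengths are in m, angles in rad, forces in N, time in s.
With the tool pointing down it reaches from about 0.3 to 0.775 m from the base axis. Payload 14.6 kg.
Tool frame: the origin (TCP) lies midway between the tips of the shut fingers; the grasp point (between the pads) lies 19 mm behind it; z points along the fingers, y is the line along which they close (so a half turn about z gives the same grasp; the last joint's range is limited). The gripper opens to 94 mm and grips with 3 to 60 N. Pads are 16 mm wide; open, the fingers measure 119 mm over their backs; the gripper's body (75 mm by 177 mm) begins 78 mm behind the grasp point.
Start: joints at [-1.307, 0.3, 1.521, -0, 1.321, -0.067], TCP at [0.179, -0.52, 0.205] pointing down, gripper open.
Joint ranges: [-3.03, 3.03], [-0.79, 2.21], [0.23, 2.52], [-1.04, 4.18], [0, 3.07], [-2.55, 2.55]. Speed limits (rad/s): [2.22, 2.22, 2.57, 3.14, 3.14, 3.14].

INTERFACE

Orientations are given as a unit quaternion [w, x, y, z].
In Python, from station import manip, optics gives the robot as it stands.
- The arm moves only by the shell command python3 -m jog 'ROWS' [FORCE]. ROWS is JSON, a list of rows, each a list of 7 numbers: the opening, from -1 (shut) to 1 (fully open), then the shift along the tool's x, y, z scaled (see below), then the turn, a rotation vector about the tool's x, y, z scaled (see below). In form: [[fingers, dx, dy, dz, ax, ay, az], ...]. A call has 1 to 20 rows; each row shifts and turns the commanded pose from where the row before left it, along the tool's axes as they then stand; what a row does not reach is not made up. The controller multiplies each number of a shift by 0.04 m and each number of a turn by 5 degrees. A row lasts 1/12 s, in which the tool goes at most 41.7 mm and 7.16 degrees, less where a joint would pass 70% of its speed; a pose out of reach is approached as far as the arm can. A call with a number of a shift or a turn outside -1 to 1 is refused whole. A call with a gripper value outside its range is refused whole. The fingers move at their own pace and stop on an object; FORCE is the grip in N (left out, the last holds). Time passes only in rows, so rows that do not move let the fingers close. It gives the time, the measured TCP pose, the force, the opening and the grip force at its end, in the units of the state.
- manip.sense(): the state, without advancing time (a new reading comes with each control period).
- optics.get_image(name): name is "scene" or "top"; returns a dict with "img" (420x560x3 uint8, red, green, blue), "fx", "fy", "cx", "cy" (pixels), "T" (4x4, takes a point from camera to world coordinates). Camera axes: x right, y down, z forward; pixel columns grow to the right and rows downward; lengths in m; the calibration is good to about 2 mm. A picture is of the moment at which its call begins. There is no depth.
- manip.finish_job(): hands the job in; it is judged then, once.
Trained networks look in a picture, given as the dict that the camera call returned (one of the last four; its "shot" number tells which), for a name from the list of things; names that differ only in an ending like _2 or _b are one class to them, and where a whole thing is asked for, a point or a joint stands for the part that bears it (a point fixed in the world has none). Each returns a list of dicts, best first, with "score" (0 to 1); they miss things now and then, are a little off and sometimes report something else, mostly with a low value. They report only what shows in the picture. A call takes as long as a camera call.
- optics.outline_of(picture, query): "mask" (420x560 bool, what is visible of it) and "xy" ([column, row] in pixels, amid what is visible of it).
The state is a dict: "time_s": time; "joint_positions": joint angles; "qvel": joint speeds; "joint_torque": joint torques, N m; "tool_pos": TCP position; "orientation": TCP orientation; "ft_force": force on the tool from outside, world axes, zero at the start; "moment": the same for the moment, N m; "width": finger opening in m; "gripper_force": force on a finger pad.
Only numpy, scipy, OpenCV 4.12 (cv2) and the standard library are available. Lean on these libraries where they do the work, as an engineer would, in place of code of your own. Each camera call takes 0.05 s, during which the arm holds its last target. There are 200 camera calls.

TASK

Fold the lid of the wooden case open until it stands straight up and no further, then lower the slotted insert over the two pins in the case until it lies flush on the case's floor. Draw every serving board up out of the rack and stand each on edge, well down and about centred, in a slot of its own in the insert. Last, fold the lid fully shut, and leave the jar, the bottle and the pepper mill undisturbed.

Things in the scene. Friction and masses are not known exactly. Their poses are not given: they have to be found in the camera images.
- case: Fixed light-wood case, outside 143 (x) x 198 (y) x 130 mm high, walls 9, floor 8 mm thick (inside 125 x 180 x 122 deep). Origin: centre of underside; x points from its front to its hinged back, z up. Two steel pins on its floor at x = -46 and +46 mm, y = 0: 12 mm thick, 30 mm high, the top 10 mm tapering to 6 mm. A jar and a bottle stand behind it.
- lid (a joint): Angle of the case's lid, rad: 0 shut (flat on the rim), 1.57 straight up, stop at 2.2. Starts at 0 to 0.3. A stiff friction hinge holds it wherever it is left; 2 to 6 N at the tab moves it. Lid plate 146 x 198 x 10 mm.
- lid_tab (a point): Centre of the lid's pull tab, a wooden tongue 30 mm wide (along the hinge), 10 mm thick, sticking out 46 mm from the middle of the lid's free edge, in its plane; the point is 26 mm out from that edge, 175 mm from the hinge. Axes turn with the lid: x from tab to hinge, y along the hinge. Pinched by its two sides from above, it can turn between the finger pads as the lid swings.
- lid_hinge (a point): Middle of the lid's hinge axis, along the case's y, at x = +77 mm in the case's frame, 130 mm up. The lid rises from the front: at angle a the tab point is -175 cos a + 5 sin a mm along the case's x and 175 sin a + 5 cos a mm up from here.
- insert: Loose wooden insert, 0.28 to 0.46 kg: plate 118 (x) x 164 (y) x 8 mm, two 15 mm holes at x = -46, +46, y = 0 mm for the case's pins (either way round). Origin: centre of underside; z up. Four slots along x, 20 mm wide, at y = -63, -21, 21, 63 mm, floor 8 mm up, between ridges 48 mm high. The middle ridge is the grip: 60 (x) x 22 (y) mm, top 80 mm above the underside.
- rack: Fixed dark-wood rack, 90 (its x) x 160 (y) x 53 mm high, with four slots along its x, 14 mm wide, 45 mm deep (floor 8 mm up), centred at y = -63, -21, +21, +63 mm; the boards stand in them. Origin: centre of its underside; z up. A pepper mill stands behind it.
- jar: Bystander: glass jar with cork, 72 mm wide, 150 mm high, standing behind the case. Origin at the centre of its underside.
- bottle: Bystander: green bottle, 68 mm wide, 260 mm high, standing behind the case. Origin at the centre of its underside.
- mill: Bystander: dark pepper mill, 58 mm wide, 170 mm high, standing behind the rack. Origin at the centre of its underside.
- board0: Striped wooden serving board, 100 (its x) x 10 (y) x 105 mm (z), 0.1 to 0.17 kg, standing on edge in a slot of the rack, its top edge free; may be absent. Origin: centre of its lower edge; z up along the board. All boards are alike in size.
- board1: Striped wooden serving board, 100 (its x) x 10 (y) x 105 mm (z), 0.1 to 0.17 kg, standing on edge in a slot of the rack, its top edge free; may be absent. Origin: centre of its lower edge; z up along the board. All boards are alike in size.
- board2: Striped wooden serving board, 100 (its x) x 10 (y) x 105 mm (z), 0.1 to 0.17 kg, standing on edge in a slot of the rack, its top edge free; may be absent. Origin: centre of its lower edge; z up along the board. All boards are alike in size.
- board3: Striped wooden serving board, 100 (its x) x 10 (y) x 105 mm (z), 0.1 to 0.17 kg, standing on edge in a slot of the rack, its top edge free; may be absent. Origin: centre of its lower edge; z up along the board. All boards are alike in size.

How it is judged:
By the outcome, as a careful person would: the job done as asked, in the order asked, and still so for the second after the job is handed in, with the robot touching nothing.
Of board0, board1, board2, board3 only 2 to 4 are there at a start; the rules pass over those that are not, and their reading is None.
At some moment in a run one of insert may be knocked a few centimetres aside while the robot is not near it.
It also fails if it takes over 210 s, if anything falls off the work surface, if the arm or the gripper's body presses on something with over 40 N, if the wrist force passes 120 N, or if a joint passes its speed limit or range.

## Working session

There is one attempt and no reset: what is moved stays moved. The work goes in short steps, Python scripts to look and compute and a shell command to move; the robot and the scene stay as the last step left them, time stands still between calls to the robot, and variables do not carry over. Pictures are saved under pics/ and viewed, at most 14 in all, crops included, and the job is handed in when it is done.

```bash
mkdir -p pics; cat > h.py <<'E'
import numpy as np, cv2
from station import manip, optics
def ray(p,uv):
    d=np.array([(uv[0]-p['cx'])/p['fx'],(uv[1]-p['cy'])/p['fy'],1.]); T=np.array(p['T'])
    return T[:3,3],T[:3,:3]@d
def at_z(p,uv,z):
    o,d=ray(p,uv); return o+d*(z-o[2])/d[2]
def proj(p,X):
    T=np.array(p['T']); c=(np.atleast_2d(X)-T[:3,3])@T[:3,:3]
    return np.c_[c[:,0]/c[:,2]*p['fx']+p['cx'],c[:,1]/c[:,2]*p['fy']+p['cy']]
def save(p,n,crop=None,s=1):
    im=p['img'][:,:,::-1]
    if crop: a,b,c,d=crop; im=im[b:d,a:c]
    cv2.imwrite('pics/'+n+'.png',cv2.resize(im,None,fx=s,fy=s,interpolation=cv2.INTER_CUBIC))
E
python3 - <<'E'
from h import *
for n in ('top','scene'):
    p=optics.get_image(n); save(p,n+'0',s=1.4)
    print(n,p['fx'],np.round(p['T'],3).tolist())
    for q in ('case','lid','lid_tab','insert','rack','board0','jar','bottle','mill'):
        for r in optics.outline_of(p,q)[:5]:
            m=r['mask']; ys,xs=np.nonzero(m)
            print(q,round(r['score'],2),np.round(r['xy'],1),m.sum(), np.round(cv2.minAreaRect(np.c_[xs,ys].astype(np.float32))[1:][0:2],1).tolist() if 0 else [xs.min(),ys.min(),xs.max(),ys.max()])
s=manip.sense(); print({k:np.round(v,3).tolist() for k,v in s.items()})
E
```

```text
top 414.81440246530997 [[-0.009, -0.996, 0.089, 0.514], [-1.0, 0.008, -0.004, -0.013], [0.003, -0.089, -0.996, 0.965], [0.0, 0.0, 0.0, 1.0]]
case 0.68 [162. 244.] 628 [np.int64(156), np.int64(218), np.int64(174), np.int64(265)]
case 0.64 [396.7 254.4] 8696 [np.int64(337), np.int64(209), np.int64(452), np.int64(315)]
case 0.56 [267.7 245.2] 3690 [np.int64(233), np.int64(213), np.int64(309), np.int64(269)]
lid 0.59 [400.7 258.3] 8059 [np.int64(348), np.int64(210), np.int64(452), np.int64(315)]
lid 0.55 [172.6 181.1] 840 [np.int64(150), np.int64(166), np.int64(190), np.int64(197)]
lid 0.19 [123.9 237.2] 825 [np.int64(114), np.int64(216), np.int64(137), np.int64(264)]
lid 0.18 [432.5 172.1] 1850 [np.int64(399), np.int64(151), np.int64(467), np.int64(195)]
lid_tab 0.78 [401.5 256.1] 7956 [np.int64(347), np.int64(211), np.int64(452), np.int64(315)]
lid_tab 0.48 [380.9 173.4] 1419 [np.int64(359), np.int64(152), np.int64(405), np.int64(192)]
insert 0.84 [270.5 245.1] 3685 [np.int64(233), np.int64(214), np.int64(309), np.int64(269)]
insert 0.61 [169.  246.3] 955 [np.int64(131), np.int64(222),
[... 1838 characters left out ...]
(319), np.int64(149), np.int64(346), np.int64(205)]
jar 0.65 [191.7 302.2] 2673 [np.int64(169), np.int64(262), np.int64(215), np.int64(337)]
bottle 0.94 [137.5 311.2] 3783 [np.int64(109), np.int64(248), np.int64(169), np.int64(358)]
mill 0.84 [378.2 205.1] 1361 [np.int64(362), np.int64(169), np.int64(396), np.int64(233)]
{'time_s': 1.0, 'joint_positions': [-1.307, 0.3, 1.521, 0.0, 1.321, -0.067], 'qvel': [0.0, 0.001, 0.001, 0.001, -0.0, -0.001], 'joint_torque': [-0.001, -53.167, -35.292, 0.071, 0.021, -0.0], 'tool_pos': [0.179, -0.52, 0.205], 'orientation': [-0.0, 0.986, 0.165, 0.0], 'ft_force': [0.025, -0.391, -0.282], 'moment': [0.014, -0.075, -0.026], 'gripper_force': 0.0, 'width': 0.094}
```

View pics/top0.png

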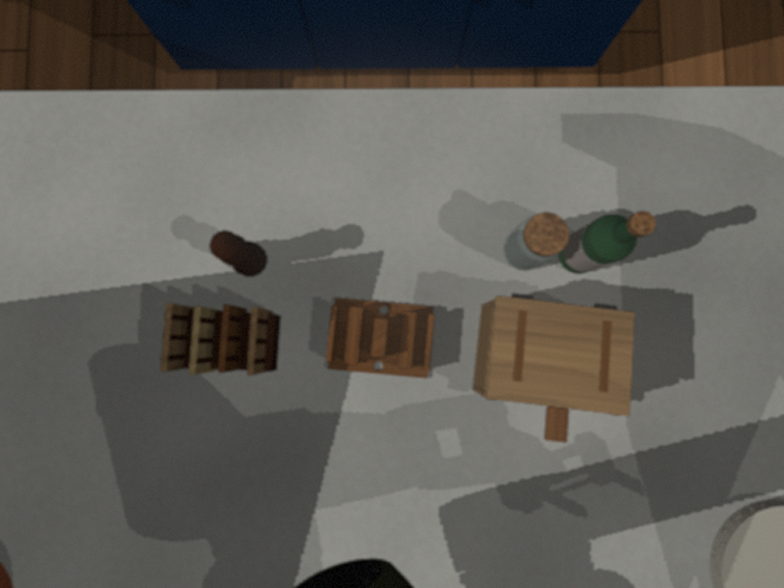

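View pics/scene0.png

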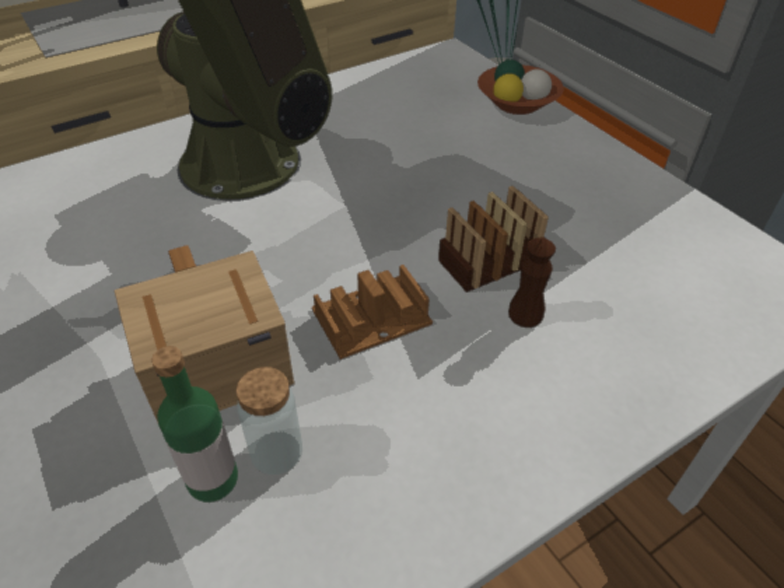

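The images show the case at right (top col 396, row 254), with its tab pointing towards the robot. The insert is mid-image (270, 245). The rack is at left with four boards (126 to 182, 240). Next I fit box models to the masks in both views.

```bash
cat > fit.py <<'E'
from h import *
from scipy.optimize import minimize
from scipy.spatial.transform import Rotation as R
def box(x0,x1,y0,y1,z0,z1): return np.array([[x,y,z] for x in(x0,x1) for y in(y0,y1) for z in(z0,z1)])/1e3
def lid(a):
    B=[box(-149,-3,-99,99,0,10),box(-195,-149,-15,15,0,10)]
    return [b@R.from_rotvec([0,a,0]).as_matrix().T+[.077,0,.130] for b in B]
CASE=[box(-71.5,71.5,-99,99,0,130)]
INS=[box(-59,59,-82,82,0,8),box(-30,30,-11,11,0,80)]+[box(-59,59,c-w,c+w,0,48) for c,w in((-42,11),(42,11),(-77.5,4.5),(77.5,4.5))]
RACK=[box(-45,45,-80,80,0,53)]
def boards(ys): return [box(-50,50,y-5,y+5,8,113) for y in ys]
def place(B,x,y,yaw,z=0): 
    M=R.from_rotvec([0,0,yaw]).as_matrix(); return [b@M.T+[x,y,z] for b in B]
S=4
def sil(p,B):
    im=np.zeros((420*S,560*S),np.uint8)
    for b in B:
        uv=((proj(p,b)+.5)*S).astype(np.float32)
        cv2.fillConvexPoly(im,np.round(cv2.convexHull(uv)).astype(np.int32),1)
    return cv2.resize(im.astype(np.float32),(560,420),interpolation=cv2.INTER_AREA)
def fit(model,x0,obs,step):
    """obs: list of (picture, mask, ignore)"""
    def f(x):
        c=0
        for p,m,ig in obs:
            s=sil(p,model(x)); w=~ig
            c+=np.abs(s-m)[w].sum()/m.sum()
        return c
    r=minimize(f,x0,method='Nelder-Mead',options=dict(initial_simplex=np.vstack([x0]+[np.array(x0)+np.eye(len(x0))[i]*step[i] for i in range(len(x0))]),xatol=2e-4,fatol=1e-4,maxiter=250))
    return r.x,r.fun
def best(p,q,near,z):
    """mask of q whose centre is near world xy at height z"""
    L=optics.outline_of(p,q); L=[r for r in L if np.hypot(*(at_z(p,r['xy'],z)[:2]-near))<.1]
    return L[0]['mask'] if L else None
def overlay(p,Bs,n,crop,s):
    im=cv2.resize(p['img'][:,:,::-1],None,fx=s,fy=s,interpolation=cv2.INTER_CUBIC)
    for B in Bs:
        for b in B:
            uv=((proj(p,b)+.5)*s)
            for i in range(8):
                for j in range(i):
                    if bin(i^j).count('1')==1: cv2.line(im,tuple(np.int32(uv[i])),tuple(np.int32(uv[j])),(255,255,0),1)
    a,b,c,d=[int(v*s) for v in crop]; cv2.imwrite('pics/'+n+'.png',im[b:d,a:c])
E
python3 - <<'E'
from fit import *
P=[optics.get_image(n) for n in('top','scene')]
no=np.zeros((420,560),bool)
# insert
near=np.array([.50,.02]); mi=[best(p,'insert',near,.03) for p in P]
xi,fi=fit(lambda v:place(INS,*v),[.5,.02,0],[(p,m,no) for p,m in zip(P,mi)],[.02,.02,.1]); print('insert',xi.round(4),fi)
# case
nc=np.array([.52,-.28]); obs=[]
for p in P:
    ms=[best(p,q,nc,.1) for q in('case','lid')]
    m=np.logical_or.reduce([x for x in ms if x is not None])
    ig=no.copy()
    for q in('jar','bottle'):
        L=optics.outline_of(p,q)
        for r in L:
            if r['mask'][mi[P.index(p)] if 0 else no].sum()==0 and r['score']>.6: ig|=r['mask']
    ig=cv2.dilate(ig.astype(np.uint8),np.ones((5,5)))>0
    obs.append((p,m,ig))
xc,fc=fit(lambda v:place(CASE+lid(v[3]),*v[:3]),[.52,-.28,0,.1],obs,[.02,.02,.1,.1]); print('case',xc.round(4),fc)
# rack+boards
obs=[]
for p in P:
    m=no.copy()
    for q in('rack','board0'):
        for r in optics.outline_of(p,q):
            if np.hypot(*(at_z(p,r['xy'],.08)[:2]-[.5,.22]))<.15: m|=r['mask']
    obs.append((p,cv2.morphologyEx(m.astype(np.uint8),cv2.MORPH_CLOSE,np.ones((3,3)))>0,no))
Y=[-.063,-.021,.021,.063]
xr,fr=fit(lambda v:place(RACK+boards(np.array(Y)*1e3),*v),[.5,.22,0],[obs[0],(obs[1][0],obs[1][1],P[1]['img'][:,:,0]<0)],[.02,.02,.1]); print('rack',xr.round(4),fr)
B=[place(INS,*xi),place(CASE+lid(xc[3]),*xc[:3]),place(RACK+boards(np.array(Y)*1e3),*xr)]
overlay(P[0],B,'ov_top',(100,140,480,330),2.1); overlay(P[1],B,'ov_scene',(70,120,410,370),2.3)
for q,z in(('jar',.07),('bottle',.1),('mill',.08)):
    r=optics.outline_of(P[0],q)[0]; print(q,at_z(P[0],r['xy'],z)[:2].round(3))
E
```

```text
insert [ 0.5221  0.0091 -0.1073] 0.1866930105027251
case [ 0.4933 -0.2467 -0.1193  0.0907] 0.06192105562002943
rack [ 0.5213  0.2588 -0.0497] 0.6017200943251391
jar [ 0.663 -0.235]
bottle [ 0.661 -0.335]
mill [0.654 0.222]
```

View pics/ov_top.png

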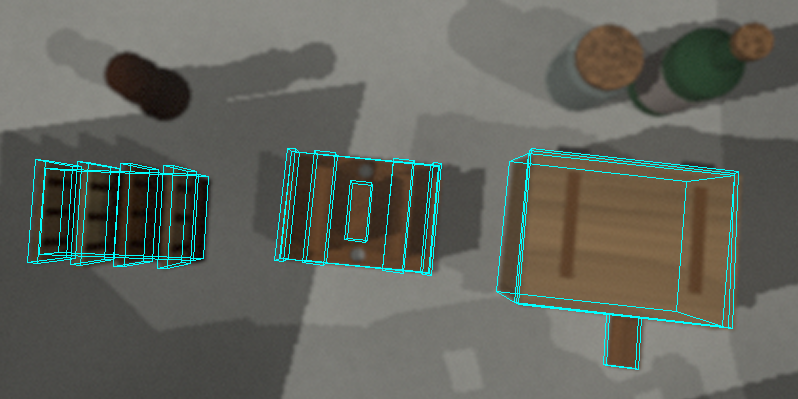

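View pics/ov_scene.png

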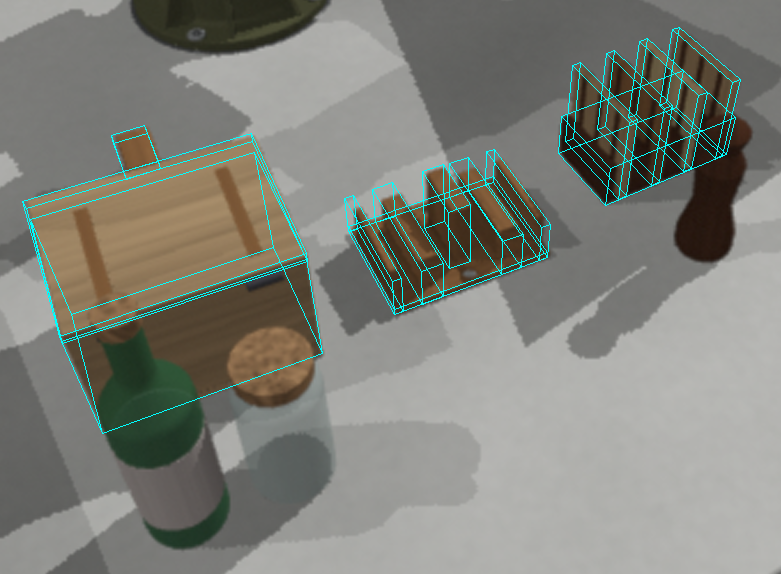

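The case and lid fit is excellent: tab at top-crop (622, 342), with edges coincident. The insert and rack fits are rough, so I'll refine them later. First the lid.

```bash
cat > to.py <<'E'
import numpy as np
from station import manip
from scipy.spatial.transform import Rotation as R
def case(v,C=(.4933,-.2467,-.1193)):
    c,s=np.cos(C[2]),np.sin(C[2]); return np.array([C[0]+c*v[0]-s*v[1],C[1]+s*v[0]+c*v[1],v[2]])
def tabpt(a): return case([.077-.175*np.cos(a)+.005*np.sin(a),0,.130+.175*np.sin(a)+.005*np.cos(a)])
def to(pos,psi,cur=None):
    """pos: TCP target, tool down, tool x at heading psi. Prints turn (units) about tool axes and then shift (units) in the target tool frame."""
    s=manip.sense(); p=np.array(s['tool_pos']) if cur is None else cur[0]
    q=s['orientation']; Rc=R.from_quat([q[1],q[2],q[3],q[0]]) if cur is None else cur[1]
    c,sn=np.cos(psi),np.sin(psi); Rt=R.from_matrix(np.array([[c,sn,0],[sn,-c,0],[0,0,-1]]))
    rv=np.degrees((Rc.inv()*Rt).as_rotvec())/5; d=Rt.inv().apply(np.array(pos)-p)/.04
    print('target',np.round(pos,4),'turn',rv.round(2),'then shift',d.round(3)); return (np.array(pos),Rt)
E
python3 - <<'E'
from to import *
t=tabpt(.09); print(t)
c=to(t-[0,0,.019]+[0,0,.09],-.119); c=to(t-[0,0,.019],-.119,c)
E
```

```text
[ 0.397146   -0.2351741   0.15070851]
target [ 0.3971 -0.2352  0.2217] turn [ 0.   -0.    5.15] then shift [ 4.578 -7.724 -0.406]
target [ 0.3971 -0.2352  0.1317] turn [0. 0. 0.] then shift [0.   0.   2.25]
```

```bash
python3 -m jog '[[0.3,0,0,-0.4,0,0,0.9],[0.3,0,0,0,0,0,0.9],[0.3,0,0,0,0,0,0.85],[0.3,0,0,0,0,0,0.85],[0.3,0,0,0,0,0,0.85],[0.3,0,0,0,0,0,0.8],[0.3,0.35,-0.6,0,0,0,0],[0.3,0.35,-0.6,0,0,0,0],[0.3,0.35,-0.6,0,0,0,0],[0.3,0.35,-0.6,0,0,0,0],[0.3,0.35,-0.6,0,0,0,0],[0.3,0.35,-0.6,0,0,0,0],[0.3,0.35,-0.6,0,0,0,0],[0.3,0.35,-0.6,0,0,0,0],[0.3,0.35,-0.6,0,0,0,0],[0.3,0.35,-0.6,0,0,0,0],[0.3,0.35,-0.6,0,0,0,0],[0.3,0.36,-0.6,0,0,0,0],[0.3,0.37,-0.52,0,0,0,0],[0.3,0,0,0,0,0,0]]' 20; python3 - <<'E'
from to import *
t=tabpt(.09); to(t-[0,0,.019],-.119)
E
```

```text
time_s: 3.62
tool_pos: [0.399, -0.2327, 0.2216]
orientation: [-0.0, 0.998, -0.058, 0.0]
ft_force: [-0.1, -0.3, -0.7]
width: 0.0613
gripper_force: 0.0
target [ 0.3971 -0.2352  0.1317] turn [-0.   -0.01  0.04] then shift [-0.039  0.067  2.247]
```

```bash
python3 -m jog '[[0.3,0,0.02,0.5,0,0,0],[0.3,0,0,0.5,0,0,0],[0.3,0,0,0.5,0,0,0],[0.3,0,0,0.4,0,0,0],[0.3,0,0,0.35,0,0,0],[0.3,0,0,0,0,0,0],[0.3,0,0,0,0,0,0],[-1,0,0,0,0,0,0],[-1,0,0,0,0,0,0],[-1,0,0,0,0,0,0],[-1,0,0,0,0,0,0],[-1,0,0,0,0,0,0],[-1,0,0,0,0,0,0],[-1,0,0,0,0,0,0]]' 20; python3 - <<'E'
from to import *
t0=tabpt(.09)
A=np.linspace(.09,1.57,17); pts=[tabpt(a) for a in A]
for a,b,c in zip(A[1:],pts,pts[1:]):
    d=(c-b)/.04; print(round(a,2),[round(d[0]*np.cos(.1193)-d[1]*np.sin(.1193),2),round(-d[2],2)])
to(t0-[0,0,.019],-.119)
E
```

```text
time_s: 4.78
tool_pos: [0.3972, -0.2351, 0.1315]
orientation: [-0.001, 0.998, -0.059, 0.0]
ft_force: [1.2, 8.6, 1.9]
width: 0.0295
gripper_force: 20.0
0.18 [np.float64(0.07), np.float64(-0.4)]
0.28 [np.float64(0.1), np.float64(-0.39)]
0.37 [np.float64(0.14), np.float64(-0.38)]
0.46 [np.float64(0.17), np.float64(-0.37)]
0.55 [np.float64(0.21), np.float64(-0.35)]
0.64 [np.float64(0.24), np.float64(-0.33)]
0.74 [np.float64(0.27), np.float64(-0.3)]
0.83 [np.float64(0.29), np.float64(-0.28)]
0.92 [np.float64(0.32), np.float64(-0.25)]
1.02 [np.float64(0.34), np.float64(-0.22)]
1.11 [np.float64(0.36), np.float64(-0.19)]
1.2 [np.float64(0.37), np.float64(-0.15)]
1.29 [np.float64(0.39), np.float64(-0.12)]
1.38 [np.float64(0.4), np.float64(-0.08)]
1.48 [np.float64(0.4), np.float64(-0.04)]
1.57 [np.float64(0.4), np.float64(-0.01)]
target [ 0.3971 -0.2352  0.1317] turn [-0.02  0.    0.  ] then shift [ 0.     0.003 -0.004]
```

```bash
python3 -m jog '[[-1,0.07,0,-0.4,0,0,0],[-1,0.1,0,-0.39,0,0,0],[-1,0.14,0,-0.38,0,0,0],[-1,0.17,0,-0.37,0,0,0],[-1,0.21,0,-0.35,0,0,0],[-1,0.24,0,-0.33,0,0,0],[-1,0.27,0,-0.3,0,0,0],[-1,0.29,0,-0.28,0,0,0],[-1,0.32,0,-0.25,0,0,0],[-1,0.34,0,-0.22,0,0,0],[-1,0.36,0,-0.19,0,0,0],[-1,0.37,0,-0.15,0,0,0],[-1,0.39,0,-0.12,0,0,0],[-1,0.4,0,-0.08,0,0,0],[-1,0.2,0,-0.02,0,0,0],[-1,0,0,0,0,0,0],[-1,0,0,0,0,0,0]]' 20; python3 - <<'E'
from fit import *; from to import *
x=np.array([.4933,-.2467,-.1193])
s=manip.sense(); print('from tcp, tab rel hinge:', (np.array(s['tool_pos'])+[0,0,.019]-case([.077,0,.13])).round(4))
for n in('top','scene'):
    p=optics.get_image(n)
    m=None
    for r in optics.outline_of(p,'lid'):
        print(n,r['score'],at_z(p,r['xy'],.2).round(3),r['mask'].sum())
    if n=='scene': save(p,'lid1',(40,60,320,340),2)
to(tabpt(1.57)-[0,0,.019],-.119)
E
```

```text
time_s: 6.2
tool_pos: [0.551, -0.2549, 0.2848]
orientation: [0.001, 0.998, -0.059, 0.0]
ft_force: [1.1, -5.5, 1.3]
width: 0.0297
gripper_force: 20.0
from tcp, tab rel hinge: [-0.0187  0.001   0.1738]
top 0.63 [ 0.561 -0.194  0.2  ] 464
scene 0.84 [ 0.546 -0.249  0.2  ] 8933
target [ 0.5746 -0.2564  0.286 ] turn [ 0.01 -0.01 -0.  ] then shift [ 0.6   -0.032 -0.031]
```

View pics/lid1.png

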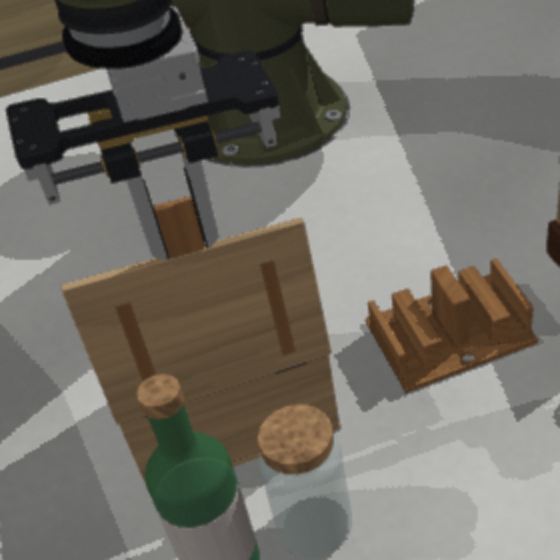

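The lid stands at about 1.43, held by its tab (crop 180, 225), and the insert hasn't moved. Now the last few degrees.

```bash
python3 -m jog '[[-1,0.2,0,-0.02,0,0,0],[-1,0.2,0,-0.01,0,0,0],[-1,0.18,0,0,0,0,0],[-1,0,0,0,0,0,0],[-1,0,0,0,0,0,0],[-1,0,0,0,0,0,0]]' 20; python3 - <<'E'
from to import *
to(tabpt(1.57)-[0,0,.019],-.119)
E
```

```text
time_s: 6.9
tool_pos: [0.5735, -0.2578, 0.2861]
orientation: [0.001, 0.998, -0.06, 0.0]
ft_force: [1.6, -6.9, 1.5]
width: 0.0294
gripper_force: 20.0
target [ 0.5746 -0.2564  0.286 ] turn [ 0.01 -0.01 -0.  ] then shift [ 0.023 -0.037  0.001]
```

```bash
python3 -m jog '[[0.1,0,0,0,0,0,0],[0.1,0,0,0,0,0,0],[0.1,0,0,0,0,0,0],[0.1,0,0,0,0,0,0],[0.1,0,0,-0.5,0,0,0],[0.1,0,0,-0.5,0,0,0],[0.1,0,0,-0.5,0,0,0],[0.1,-0.5,-0.2,-0.2,0,0,0],[0.1,-0.6,-0.26,0,0,0,0],[0.1,-0.6,-0.26,0,0,0,0],[0.1,-0.6,-0.26,0,0,0,0],[0.1,-0.6,-0.26,0,0,0,0],[0.1,-0.6,-0.26,0,0,0,0],[0.1,-0.6,-0.26,0,0,0,0],[0.1,-0.6,-0.26,0,0,0,0],[0.1,-0.6,-0.26,0,0,0,0],[0.1,-0.6,-0.26,0,0,0,0],[0.1,-0.6,-0.26,0,0,0,0],[0.1,-0.6,-0.26,0,0,0,0],[0.1,0,0,0,0,0,0]]' 20; python3 - <<'E'
from fit import *
P=[optics.get_image(n) for n in('top','scene')]; no=np.zeros((420,560),bool)
import pickle; 
mi=[best(p,'insert',np.array([.52,.01]),.03) for p in P]
for m in mi: print(m.sum())
for k,ob in(('both',(0,1)),('top',(0,)),('scene',(1,))):
    print('insert',k,*[np.round(v,4) for v in fit(lambda v:place(INS,*v),[.52,.01,-.1],[(P[i],mi[i],no) for i in ob],[.01,.01,.1])])
obs=[]
for i,p in enumerate(P):
    ms=[best(p,q,np.array([.51,-.26]),z) for q,z in(('case',.1),('lid',.2),('lid_tab',.2))]
    print([None if m is None else m.sum() for m in ms])
    m=np.logical_or.reduce([x for x in ms if x is not None]); ig=no.copy()
    for q in('jar','bottle'):
        for r in optics.outline_of(p,q)[:1]: ig|=r['mask']
    obs.append((p,m,cv2.dilate(ig.astype(np.uint8),np.ones((5,5)))>0))
for k,ob in(('both',obs),('top',obs[:1]),('scene',obs[1:])):
    xc,fc=fit(lambda v:place(CASE+lid(v[3]),*v[:3]),[.4933,-.2467,-.1193,1.56],ob,[.01,.01,.05,-.05]); print('case',k,xc.round(4),fc)
    if k=='both': X=xc
B=[place(CASE+lid(X[3]),*X[:3]),place(INS,.5221,.0091,-.1073)]
overlay(P[0],B,'ov2_top',(220,140,480,330),3)
overlay(P[1],B,'ov2_scene',(60,100,320,300),3)
E
```

```text
time_s: 8.57
tool_pos: [0.3039, -0.1004, 0.3547]
orientation: [0.0, 0.998, -0.059, 0.001]
ft_force: [-0.4, -0.3, 0.8]
width: 0.0517
gripper_force: 0.0
3701
3518
insert both [ 0.5231  0.01   -0.1001] 0.1747
insert top [ 0.5219  0.0089 -0.0908] 0.0662
insert scene [ 0.5241  0.0102 -0.1216] 0.0937
[np.int64(8865), np.int64(1216), np.int64(1198)]
[np.int64(10495), np.int64(8168), np.int64(8146)]
case both [ 0.4924 -0.2459 -0.1224  1.5083] 0.07924293417679876
case top [ 0.4919 -0.2483 -0.1324  1.5066] 0.039101428413243274
case scene [ 0.4936 -0.2457 -0.1228  1.5193] 0.014905261658277139
```

View pics/ov2_top.png

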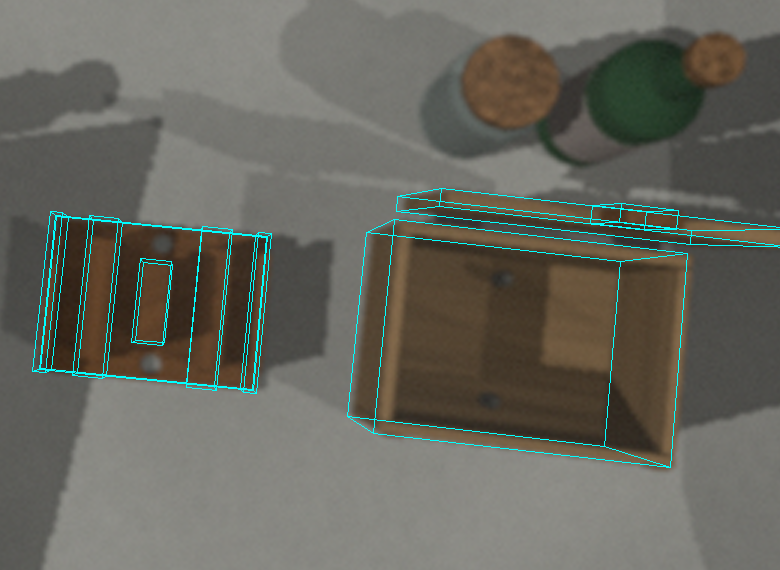

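View pics/ov2_scene.png

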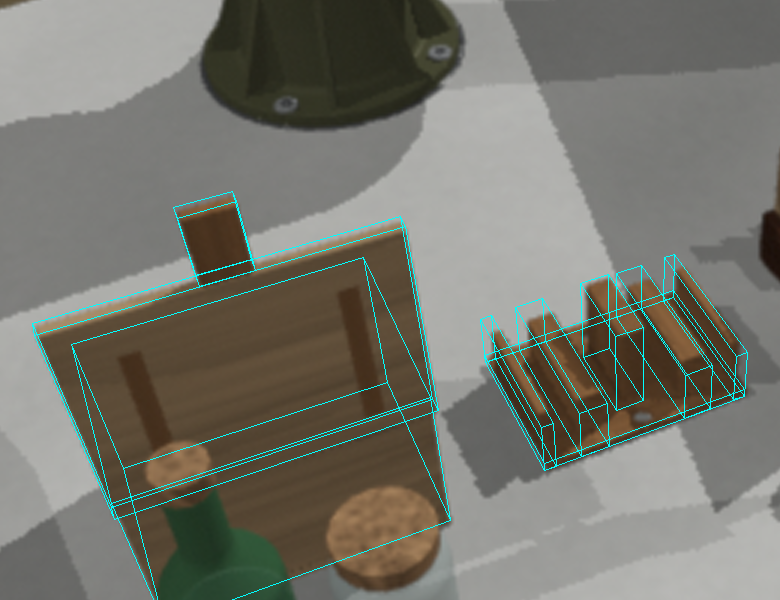

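The lid stands about 1.51 to 1.53 by the overlay, so it's a little short. The insert's ridges are shorter than in my model. I'll refit the insert with ridge length free, and work out a nudge for the lid.

```bash
python3 - <<'E'
s=open('fit.py').read()
s=s.replace("INS=[","def ins(h): return [",1).replace("box(-59,59,c-w","box(-h,h,c-w").replace("RACK=","INS=ins(45)\nRACK=",1)
open('fit.py','w').write(s)
E
python3 - <<'E'
from fit import *; from to import *
P=[optics.get_image(n) for n in('top','scene')]; no=np.zeros((420,560),bool)
mi=[best(p,'insert',np.array([.52,.01]),.03) for p in P]
for k,ob in(('both',(0,1)),('top',(0,)),('scene',(1,))):
    x,f=fit(lambda v:place(ins(v[3]*1e3),*v[:3]),[.522,.009,-.1,.045],[(P[i],mi[i],no) for i in ob],[.01,.01,.05,.01]); print('insert',k,x.round(4),round(f,4))
    if k=='both': X=x
c=to(np.array([.5735,-.257,.355]),-.122); to(np.array([.5735,-.257,.286]),-.122,c)
overlay(P[0],[place(ins(X[3]*1e3),*X[:3])],'ov3',(220,140,330,290),3.5)
E
```

```text
insert both [ 0.522   0.0099 -0.1009  0.0417] 0.097
insert top [ 0.5214  0.0079 -0.1006  0.0419] 0.0417
insert scene [ 0.5233  0.0111 -0.0953  0.0435] 0.0287
target [ 0.5735 -0.257   0.355 ] turn [ 0.   -0.    0.04] then shift [ 7.103  3.034 -0.029]
target [ 0.5735 -0.257   0.286 ] turn [0. 0. 0.] then shift [0.    0.    1.725]
```

View pics/ov3.png

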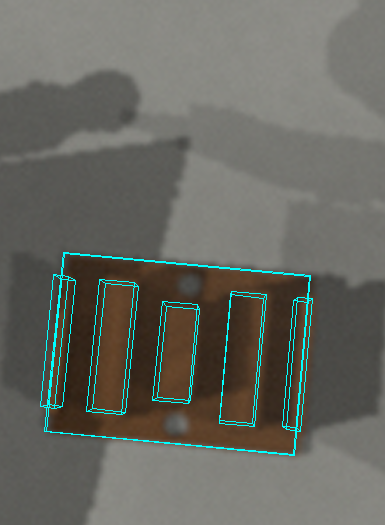

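```bash
python3 -m jog '[[0.1,0.6,0.26,0,0,0,0],[0.1,0.6,0.26,0,0,0,0],[0.1,0.6,0.26,0,0,0,0],[0.1,0.6,0.26,0,0,0,0],[0.1,0.6,0.26,0,0,0,0],[0.1,0.6,0.26,0,0,0,0],[0.1,0.6,0.26,0,0,0,0],[0.1,0.6,0.26,0,0,0,0],[0.1,0.6,0.26,0,0,0,0],[0.1,0.6,0.26,0,0,0,0],[0.1,0.6,0.26,0,0,0,0],[0.1,0.5,0.17,0,0,0,0],[0.1,0,0,0,0,0,0],[0.1,0,0,0.4,0,0,0],[0.1,0,0,0.4,0,0,0],[0.1,0,0,0.4,0,0,0],[0.1,0,0,0.4,0,0,0],[0.1,0,0,0.12,0,0,0],[0.1,0,0,0,0,0,0]]' 20; python3 -m jog '[[-1,0,0,0,0,0,0],[-1,0,0,0,0,0,0],[-1,0,0,0,0,0,0],[-1,0,0,0,0,0,0],[-1,0,0,0,0,0,0],[-1,0.04,0,0,0,0,0],[-1,0.04,0,0,0,0,0],[-1,0.04,0,0,0,0,0],[-1,0.04,0,0,0,0,0],[-1,0,0,0,0,0,0],[-1,0,0,0,0,0,0],[-1,0,0,0,0,0,0]]' 20; python3 - <<'E'
from fit import *
p=optics.get_image('scene'); no=np.zeros((420,560),bool)
m=np.logical_or(best(p,'lid',np.array([.51,-.26]),.2),best(p,'case',np.array([.51,-.26]),.1)); ig=no.copy()
ig[:,:]=False
for q in('jar','bottle'): ig|=optics.outline_of(p,q)[0]['mask']
tp=proj(p,place(lid(1.55)[1:],.4936,-.2457,-.1228)[0]); ig[:int(tp[:,1].max())+2,:]=True
print(fit(lambda v:place(CASE+lid(v[0]),.4936,-.2457,-.1228),[1.5],[(p,m,cv2.dilate(ig.astype(np.uint8),np.ones((5,5)))>0)],[.05]))
E
```

```text
time_s: 11.05
tool_pos: [0.5734, -0.2556, 0.2841]
orientation: [-0.0, 0.998, -0.059, -0.001]
ft_force: [0.2, 0.0, 0.0]
width: 0.0516
gripper_force: 0.0
time_s: 12.05
tool_pos: [0.5796, -0.2586, 0.286]
orientation: [0.002, 0.998, -0.06, 0.0]
ft_force: [-3.7, -10.1, 2.6]
width: 0.0296
gripper_force: 20.0
(array([1.54921875]), np.float64(0.008461125219769485))
```

```bash
python3 -m jog '[[0.1,0,0,0,0,0,0],[0.1,0,0,0,0,0,0],[0.1,0,0,0,0,0,0],[0.1,0,0,0,0,0,0],[0.1,0,0,-0.5,0,0,0],[0.1,0,0,-0.5,0,0,0],[0.1,0,0,-0.5,0,0,0],[0.1,0,0,-0.3,0,0,0]]'; python3 - <<'E'
from to import *
c=to(np.array([.522,.0095,.15]),-.1); c=to(np.array([.522,.0095,.052]),-.1,c)
E
```

```text
time_s: 12.97
tool_pos: [0.5804, -0.2565, 0.3595]
orientation: [0.0, 0.998, -0.059, 0.001]
ft_force: [0.6, -0.2, 0.7]
width: 0.0518
gripper_force: 0.0
target [0.522  0.0095 0.15  ] turn [ 0.01 -0.03 -0.21] then shift [-2.117 -6.47   5.237]
target [0.522  0.0095 0.052 ] turn [0. 0. 0.] then shift [0.   0.   2.45]
```

```bash
python3 -m jog '[[-0.15,0,0,0,0,0,-0.21],[-0.15,-0.2,-0.6,0,0,0,0],[-0.15,-0.2,-0.6,0,0,0,0],[-0.15,-0.2,-0.6,0,0,0,0],[-0.15,-0.2,-0.6,0.2,0,0,0],[-0.15,-0.2,-0.6,0.5,0,0,0],[-0.15,-0.2,-0.6,0.5,0,0,0],[-0.15,-0.2,-0.6,0.5,0,0,0],[-0.15,-0.2,-0.6,0.5,0,0,0],[-0.15,-0.2,-0.6,0.5,0,0,0],[-0.15,-0.2,-0.6,0.5,0,0,0],[-0.15,-0.12,-0.47,0.5,0,0,0],[-0.15,0,0,0.8,0,0,0],[-0.15,0,0,0.74,0,0,0],[-0.15,0,0,0,0,0,0]]'; python3 - <<'E'
from fit import *; from to import *
p=optics.get_image('scene'); m=best(p,'insert',np.array([.52,.01]),.03)
c=to(np.array([.522,.0095,.052]),-.1)
if m is not None: print(m.sum(),np.argwhere(m).mean(0)); print(fit(lambda v:place(INS,*v),[.5233,.0111,-.0953],[(p,m,np.zeros((420,560),bool))],[.01,.01,.05]))
E
```

```text
time_s: 14.22
tool_pos: [0.5187, 0.0099, 0.1416]
orientation: [-0.0, 0.999, -0.049, -0.005]
ft_force: [-0.7, -0.2, -0.8]
width: 0.0399
gripper_force: 0.0
target [0.522  0.0095 0.052 ] turn [0.   0.02 0.  ] then shift [ 0.014 -0.004  2.384]
3426 [222.11500292 266.13922942]
(array([ 0.52304167,  0.01148837, -0.09635874]), np.float64(0.048726649153531816))
```

```bash
python3 -m jog '[[-0.15,0,0,0.5,0,0,0],[-0.15,0,0,0.5,0,0,0],[-0.15,0,0,0.5,0,0,0],[-0.15,0,0,0.5,0,0,0],[-0.15,0,0,0.3,0,0,0],[-0.15,0,0,0.12,0,0,0],[-0.15,0,0,0,0,0,0],[-0.15,0,0,0,0,0,0],[-1,0,0,0,0,0,0],[-1,0,0,0,0,0,0],[-1,0,0,0,0,0,0],[-1,0,0,0,0,0,0],[-1,0,0,0,0,0,0],[-1,0,0,0,0,0,0],[-1,0,0,0,0,0,0]]' 45;  python3 -m jog '[[-1,0,0,-0.2,0,0,0],[-1,0,0,-0.4,0,0,0],[-1,0,0,-0.5,0,0,0],[-1,0,0,-0.5,0,0,0],[-1,0,0,-0.5,0,0,0],[-1,0,0,-0.5,0,0,0],[-1,0,0,-0.5,0,0,0],[-1,0,0,-0.5,0,0,0],[-1,0,0,-0.4,0,0,0],[-1,0,0,-0.2,0,0,0],[-1,0,0,0,0,0,0],[-1,0,0,0,0,0,0]]'; python3 - <<'E'
from fit import *; from to import *
s=manip.sense(); print(s['tool_pos'],s['orientation'])
P=[optics.get_image(n) for n in('top','scene')]
p=P[1]; m=best(p,'insert',np.array([.52,.01]),.15); print(m.sum())
ig=np.zeros((420,560),bool)
print(fit(lambda v:place(INS,*v),[.523,.011,-.096,.16],[(p,m,ig)],[.01,.01,.05,.01]))
save(p,'held',(160,60,400,260),2.5)
E
```

```text
time_s: 15.57
tool_pos: [0.5222, 0.0093, 0.0514]
orientation: [0.0, 0.999, -0.05, 0.001]
ft_force: [-2.0, -0.1, 6.7]
width: 0.0216
gripper_force: 45.0
time_s: 16.57
tool_pos: [0.5215, 0.0094, 0.2181]
orientation: [-0.0, 0.999, -0.05, -0.0]
ft_force: [-0.4, 0.1, -3.1]
width: 0.0217
gripper_force: 45.0
[0.52153157 0.00939983 0.21813287] [-4.44267535e-05  9.98743009e-01 -5.01230614e-02 -2.82219737e-04]
3980
(array([ 0.51919729,  0.01365074, -0.08309535,  0.16221864]), np.float64(0.10913944723618091))
```

View pics/held.png

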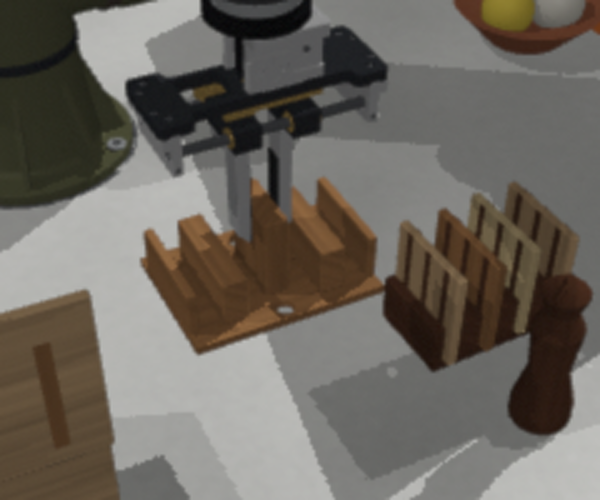

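The insert hangs level and centred in the grip (crop 262, 270), and the rack is undisturbed. Next I carry it over the case.

```bash
python3 - <<'E'
from to import *
c=to(np.array([.493,-.2468,.218]),-.125); c=to(np.array([.493,-.2468,.105]),-.125,c)
E
```

```text
target [ 0.493  -0.2468  0.218 ] turn [0.   0.02 0.28] then shift [ 0.096  6.442 -0.014]
target [ 0.493  -0.2468  0.105 ] turn [0. 0. 0.] then shift [0.    0.    2.825]
```

```bash
python3 -m jog '[[-1,0,0,0,0,0,0.28],[-1,0,0.3,0,0,0,0],[-1,0.01,0.45,0,0,0,0],[-1,0.01,0.45,0,0,0,0],[-1,0.01,0.45,0,0,0,0],[-1,0.01,0.45,0,0,0,0],[-1,0.01,0.45,0,0,0,0],[-1,0.01,0.45,0,0,0,0],[-1,0.01,0.45,0,0,0,0],[-1,0.01,0.45,0,0,0,0],[-1,0.01,0.45,0,0,0,0],[-1,0.01,0.45,0,0,0,0],[-1,0,0.45,0,0,0,0],[-1,0,0.45,0,0,0,0],[-1,0,0.45,0,0,0,0],[-1,0,0.3,0,0,0,0],[-1,0,0,0,0,0,0],[-1,0,0,0,0,0,0],[-1,0,0,0,0,0,0]]' 45;  python3 - <<'E'
from fit import *; from to import *
c=to(np.array([.493,-.2468,.218]),-.125)
P=[optics.get_image(n) for n in('top','scene')]
save(P[0],'over',(300,150,500,350),3)
E
```

```text
time_s: 18.3
tool_pos: [0.4936, -0.2467, 0.2185]
orientation: [-0.0, 0.998, -0.062, -0.0]
ft_force: [0.4, -0.3, -3.7]
width: 0.0217
gripper_force: 45.0
target [ 0.493  -0.2468  0.218 ] turn [-0.  0.  0.] then shift [-0.015  0.004  0.012]
```

View pics/over.png

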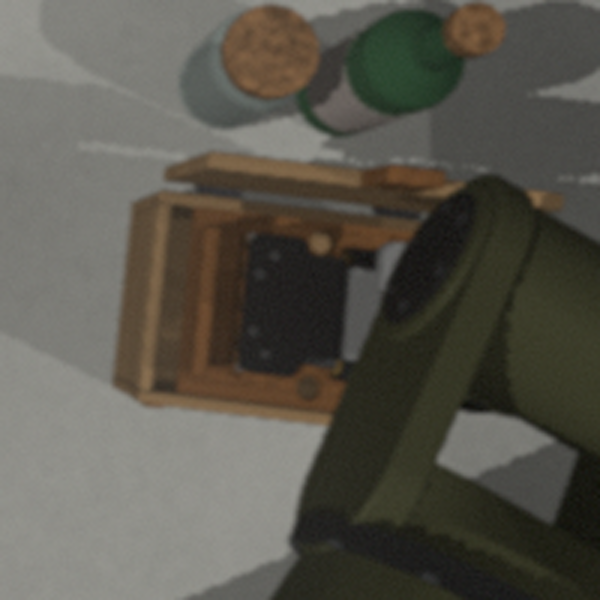

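The insert hangs squarely over the opening, and the arm link stays well in front of the upright lid. I'm lowering to just above the pins.

```bash
python3 -m jog '[[-1,-0.01,0,0.3,0,0,0],[-1,0,0,0.4,0,0,0],[-1,0,0,0.4,0,0,0],[-1,0,0,0.4,0,0,0],[-1,0,0,0.4,0,0,0],[-1,0,0,0.4,0,0,0],[-1,0,0,0.3,0,0,0],[-1,0,0,0.2,0,0,0],[-1,0,0,0,0,0,0],[-1,0,0,0,0,0,0],[-1,0,0,0,0,0,0]]' 45; python3 -m jog '[[-1,0,0,0.2,0,0,0],[-1,0,0,0.2,0,0,0],[-1,0,0,0.2,0,0,0],[-1,0,0,0,0,0,0],[-1,0,0,0,0,0,0]]' 45
```

```text
time_s: 19.32
tool_pos: [0.4937, -0.2473, 0.1076]
orientation: [0.0, 0.998, -0.062, 0.001]
ft_force: [-0.3, 0.3, -1.6]
width: 0.0218
gripper_force: 45.0
time_s: 19.73
tool_pos: [0.493, -0.247, 0.082]
orientation: [-0.0, 0.998, -0.062, -0.001]
ft_force: [0.7, -0.5, -3.1]
width: 0.0219
gripper_force: 45.0
```

```bash
python3 -m jog '[[-1,0,0,0.15,0,0,0],[-1,0,0,0.15,0,0,0],[-1,0,0,0.1,0,0,0],[-1,0,0,0,0,0,0],[-1,0,0,0,0,0,0]]' 45; python3 -m jog '[[-1,0,0,0.1,0,0,0],[-1,0,0,0.08,0,0,0],[-1,0,0,0,0,0,0],[-1,0,0,0,0,0,0]]' 45
```

```text
time_s: 20.15
tool_pos: [0.4932, -0.2471, 0.0664]
orientation: [-0.0, 0.998, -0.062, -0.0]
ft_force: [-1.2, 0.5, -2.7]
width: 0.0222
gripper_force: 45.0
time_s: 20.48
tool_pos: [0.4933, -0.2471, 0.0594]
orientation: [0.0, 0.998, -0.062, 0.0]
ft_force: [0.3, -0.1, -3.0]
width: 0.0213
gripper_force: 45.0
```

```bash
python3 -m jog '[[-1,0,0,0.03,0,0,0],[-1,0,0,0.03,0,0,0],[-1,0,0,0,0,0,0],[-1,0,0,0,0,0,0]]' 45
```

```text
time_s: 20.82
tool_pos: [0.4933, -0.2471, 0.0592]
orientation: [0.0, 0.998, -0.062, 0.0]
ft_force: [-13.4, 6.9, 25.5]
width: 0.0211
gripper_force: 45.0
```

It touches down at the expected height of 59 mm, so the insert is seated. I'm releasing it and moving clear to look at the case and rack.

```bash
python3 -m jog '[[-0.2,0,0,-0.03,0,0,0],[-0.2,0,0,0,0,0,0],[-0.2,0,0,0,0,0,0],[-0.2,0,0,0,0,0,0],[-0.2,0,0,-0.3,0,0,0],[-0.2,0,0,-0.6,0,0,0],[-0.2,0,0,-0.6,0,0,0],[-0.2,0,0,-0.6,0,0,0],[-0.2,0,0,-0.6,0,0,0],[-0.2,0,0,-0.6,0,0,0],[-0.2,0,0,-0.6,0,0,0],[-0.2,-0.6,-0.5,-0.3,0,0,0],[-0.2,-0.6,-0.5,0,0,0,0],[-0.2,-0.6,-0.5,0,0,0,0],[-0.2,-0.6,-0.5,0,0,0,0],[-0.2,-0.6,-0.5,0,0,0,0],[-0.2,-0.6,-0.5,0,0,0,0],[-0.2,-0.2,-0.5,0,0,0,0],[-0.2,0,0,0,0,0,0],[-0.2,0,0,0,0,0,0]]'; python3 - <<'E'
from fit import *
P=[optics.get_image(n) for n in('top','scene')]; no=np.zeros((420,560),bool)
p=P[0]; X=(.4932,-.2465,-.124)
I=place(ins(42),*X,.008)
im=p['img']
overlay(p,[I,place(CASE+lid(1.55),*X)],'in_top',(300,130,480,310),3)
obs=[]
for p in P:
    M=[]
    for r in optics.outline_of(p,'board0'):
        print(round(r['score'],2),at_z(p,r['xy'],.09).round(3),r['mask'].sum()); M.append(r['mask'])
    rr=[r for r in optics.outline_of(p,'rack') if np.hypot(*(at_z(p,r['xy'],.05)[:2]-[.52,.25]))<.12]; print('rack',[(r['score'],r['mask'].sum()) for r in rr])
    m=np.logical_or.reduce(M+[rr[0]['mask']]); m=cv2.morphologyEx(m.astype(np.uint8),cv2.MORPH_CLOSE,np.ones((5,5)))>0
    r=optics.outline_of(p,'mill')[0]['mask']; obs.append((p,m,cv2.dilate(r.astype(np.uint8),np.ones((5,5)))>0))
Y=[-63,-21,21,63]; XR=None
for k,o in(('both',obs),('top',obs[:1]),('scene',obs[1:])):
    x,f=fit(lambda v:place(RACK+boards(Y),*v),[.52,.25,0],o,[.01,.01,.1]); print(k,x.round(4),f)
    XR=x if XR is None else XR
a=cv2.imread('pics/in_top.png')
overlay(P[0],[place(RACK+boards(Y),*XR)],'rk_top',(100,180,220,300),3); overlay(P[1],[place(RACK+boards(Y),*XR)],'rk_sc',(300,120,420,240),3)
b=np.vstack([cv2.resize(cv2.imread('pics/%s.png'%n),(270,270)) for n in('rk_top','rk_sc')]); cv2.imwrite('pics/comb.png',np.hstack([a,b]))
E
```

```text
time_s: 22.48
tool_pos: [0.3599, -0.0889, 0.2272]
orientation: [0.0, 0.998, -0.062, 0.001]
ft_force: [-0.5, -0.5, 0.4]
width: 0.0376
gripper_force: 0.0
0.95 [0.519 0.234 0.09 ] 672
0.9 [0.524 0.318 0.09 ] 763
0.79 [0.511 0.278 0.09 ] 675
0.7 [0.519 0.196 0.09 ] 630
0.39 [ 0.667 -0.34   0.09 ] 1820
rack [(0.68, np.int64(976))]
0.97 [0.527 0.337 0.09 ] 603
0.66 [0.538 0.232 0.09 ] 703
0.55 [0.54  0.279 0.09 ] 713
rack [(0.56, np.int64(768))]
both [ 0.5218  0.2594 -0.0504] 0.7322992509817574
top [ 0.5208  0.2564 -0.0462] 0.36313745735320524
scene [ 0.5207  0.2615 -0.0437] 0.34011627906976744
```

View pics/comb.png

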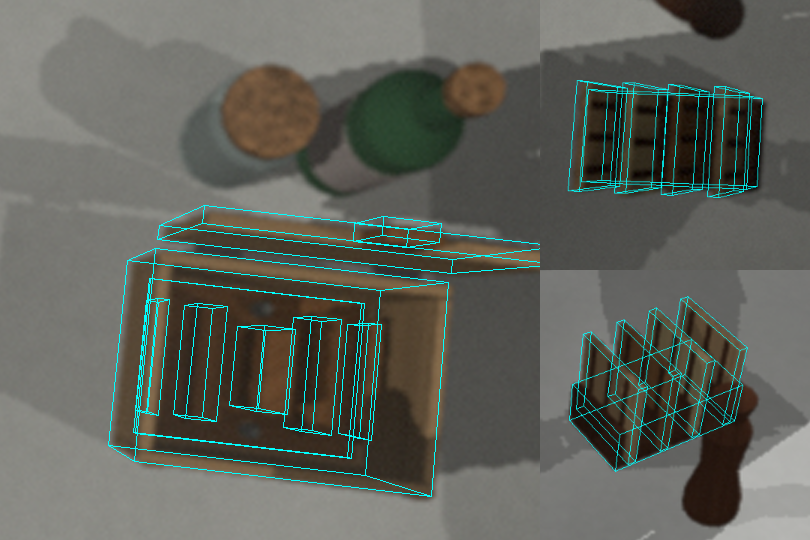

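The case overlay is exact, but the insert in the shadowed case needs a numeric check, and so does each board.

```bash
python3 - <<'E'
from fit import *
P=[optics.get_image(n) for n in('top','scene')]
p=P[0]; X=(.4932,-.2465,-.124)
rim=place([np.array([[x,y,.130] for x,y in((-.0625,-.09),(.0625,-.09),(.0625,.09),(-.0625,.09))])],*X)[0]
op=np.zeros((420,560),np.uint8); cv2.fillConvexPoly(op,np.round(proj(p,rim)).astype(np.int32),1); op=op>0
for r in optics.outline_of(p,'insert'):
    print('ins',round(r['score'],2),np.round(r['xy'],1),r['mask'].sum(),(r['mask']&op).sum(), op.sum())
    if (r['mask']&op).sum()>1500:
        m=r['mask']&op
        print(fit(lambda v:place(ins(42),v[0],v[1],X[2],.008),[.4932,-.2465],[(p,m,~op)],[.005,.005]))
for i,p in enumerate(P):
  for r in optics.outline_of(p,'board0'):
    m=r['mask'].astype(np.uint8); c=max(cv2.findContours(m,0,1)[0],key=cv2.contourArea)
    if m.sum()>1000: continue
    if i==0:
        ys,xs=np.nonzero(m); L=at_z(p,(xs.min()+1,r['xy'][1]),.113); 
        a=at_z(p,(r['xy'][0],ys.min()),.1)[0]; b=at_z(p,(r['xy'][0],ys.max()),.1)[0]
        print(round(r['score'],2),'outer y',L[1].round(4),'x range',round(b,4),round(a,4),'mid',round((a+b)/2,4))
    def f1(v): return place(boards([0]),*v)
p=P[0]; im=np.clip(p['img'].astype(float)*1.8,0,255).astype(np.uint8)[:,:,::-1]
a=cv2.resize(im[190:310,330:470],None,fx=4,fy=4,interpolation=cv2.INTER_CUBIC); b=cv2.resize(im[205:280,105:205],None,fx=3,fy=3,interpolation=cv2.INTER_CUBIC)
can=np.zeros((480,560+300,3),np.uint8); can[:,:560]=a; can[:225,560:]=b; cv2.imwrite('pics/raw.png',cv2.resize(can,(798,446)))
E
```

```text
ins 0.63 [386.7 253.9] 3731 3731 5804
(array([ 0.49254708, -0.24786391]), np.float64(0.05720651299919593))
ins 0.54 [423.2 212.5] 1550 0 5804
ins 0.52 [143.3 248.2] 734 0 5804
0.89 outer y 0.3254 x range 0.4753 0.5747 mid 0.525
0.86 outer y 0.2822 x range 0.4688 0.5681 mid 0.5185
0.58 outer y 0.2414 x range 0.4726 0.5699 mid 0.5212
0.57 outer y 0.1985 x range 0.4681 0.5674 mid 0.5178
```

View pics/raw.png

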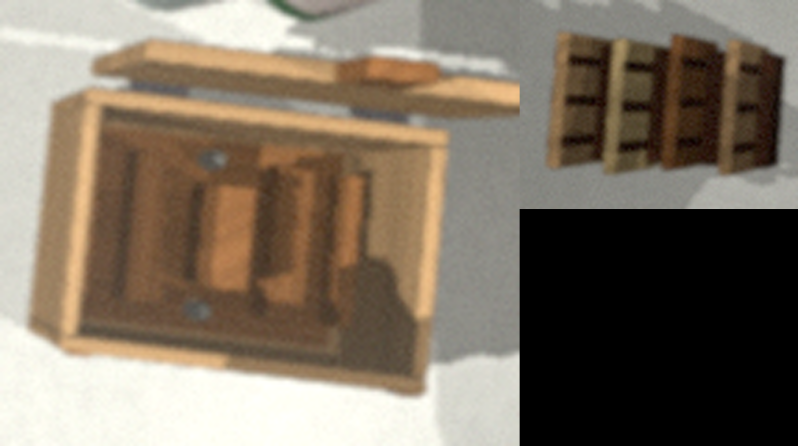

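The pins show through the holes, the insert is flat and the mask fit agrees to 1 mm. Now board 1 (nearest, y about 0.195).

```bash
cat >> to.py <<'E'
def slot(s): return case([0,s,0],(.493,-.2473,-.124))[:2]
BX=dict(a=(.5187,.195),b=(.5205,.2370),c=(.5215,.279),d=(.5245,.321))
def pick(k): c=to([*BX[k],.20],-.05); to([*BX[k],.087],-.05,c)
def put(s): c=to([*slot(s),.25],-.124); to([*slot(s),.095],-.124,c)
E
python3 -c "
from to import *
pick('a')"
```

```text
target [0.5187 0.195  0.2   ] turn [-0.    0.   -0.86] then shift [ 3.611 -7.298  0.655]
target [0.5187 0.195  0.087 ] turn [0. 0. 0.] then shift [0.    0.    2.825]
```

```bash
python3 -m jog '[[-0.36,0,0,0,0,0,-0.86],[-0.36,0.3,-0.6,0.05,0,0,0],[-0.36,0.3,-0.6,0.05,0,0,0],[-0.36,0.3,-0.6,0.05,0,0,0],[-0.36,0.3,-0.6,0.05,0,0,0],[-0.36,0.3,-0.6,0.05,0,0,0],[-0.36,0.3,-0.6,0.05,0,0,0],[-0.36,0.3,-0.6,0.05,0,0,0],[-0.36,0.3,-0.6,0.05,0,0,0],[-0.36,0.3,-0.6,0.05,0,0,0],[-0.36,0.3,-0.6,0.05,0,0,0],[-0.36,0.3,-0.6,0.05,0,0,0],[-0.36,0.3,-0.6,0.05,0,0,0],[-0.36,0,-0.1,0,0,0,0],[-0.36,0,0,0,0,0,0],[-0.36,0,0,0,0,0,0]]'; python3 -c "
from to import *
pick('a')"
```

```text
time_s: 24.47
tool_pos: [0.5178, 0.1948, 0.202]
orientation: [0.0, 1.0, -0.025, -0.0]
ft_force: [-0.1, -0.2, 0.8]
width: 0.0303
gripper_force: 0.0
target [0.5187 0.195  0.2   ] turn [0.   0.01 0.01] then shift [ 0.021 -0.005  0.05 ]
target [0.5187 0.195  0.087 ] turn [0. 0. 0.] then shift [0.    0.    2.825]
```

```bash
python3 -m jog '[[-0.36,0,0,0.5,0,0,0],[-0.36,0,0,0.6,0,0,0],[-0.36,0,0,0.6,0,0,0],[-0.36,0,0,0.6,0,0,0],[-0.36,0,0,0.4,0,0,0],[-0.36,0,0,0.17,0,0,0],[-0.36,0,0,0,0,0,0],[-0.36,0,0,0,0,0,0],[-1,0,0,0,0,0,0],[-1,0,0,0,0,0,0],[-1,0,0,0,0,0,0],[-1,0,0,0,0,0,0],[-1,0,0,0,0,0,0],[-1,0,0,0,0,0,0]]' 35
```

```text
time_s: 25.63
tool_pos: [0.5185, 0.1953, 0.0881]
orientation: [-0.0, 1.0, -0.025, 0.0]
ft_force: [-1.0, -0.5, 5.8]
width: 0.0096
gripper_force: 35.0
```

```bash
python3 -m jog '[[-1,0,0,-0.2,0,0,0],[-1,0,0,-0.4,0,0,0],[-1,0,0,-0.5,0,0,0],[-1,0,0,-0.6,0,0,0],[-1,0,0,-0.6,0,0,0],[-1,0,0,-0.6,0,0,0],[-1,0,0,-0.6,0,0,0],[-1,0,0,-0.5,0,0,0],[-1,0,0,-0.1,0,0,0],[-1,0,0,0,0,0,0]]'; python3 -c "
from to import *
put(-.063)"
```

```text
time_s: 26.47
tool_pos: [0.5184, 0.1953, 0.2524]
orientation: [-0.0, 1.0, -0.025, 0.001]
ft_force: [1.2, -0.6, -2.1]
width: 0.0095
gripper_force: 35.0
target [ 0.4852 -0.3098  0.25  ] turn [-0.01 -0.02  0.85] then shift [ 0.738 12.634  0.061]
target [ 0.4852 -0.3098  0.095 ] turn [0. 0. 0.] then shift [0.    0.    3.875]
```

```bash
python3 -m jog '[[-1,0,0,0,0,0,0.85],[-1,0.03,0.4,0,0,0,0],[-1,0.04,0.7,0,0,0,0],[-1,0.04,0.8,0,0,0,0],[-1,0.04,0.8,0,0,0,0],[-1,0.04,0.8,0,0,0,0],[-1,0.05,0.8,0,0,0,0],[-1,0.05,0.8,0,0,0,0],[-1,0.05,0.8,0,0,0,0],[-1,0.05,0.8,0,0,0,0],[-1,0.05,0.8,0,0,0,0],[-1,0.05,0.8,0,0,0,0],[-1,0.05,0.8,0,0,0,0],[-1,0.05,0.8,0,0,0,0],[-1,0.05,0.8,0,0,0,0],[-1,0.05,0.7,0,0,0,0],[-1,0.05,0.5,0,0,0,0],[-1,0,0.33,0,0,0,0],[-1,0,0,0,0,0,0],[-1,0,0,0,0,0,0]]'; python3 -c "
from to import *
put(-.063)"
```

```text
time_s: 28.13
tool_pos: [0.4868, -0.2936, 0.2503]
orientation: [-0.001, 0.998, -0.062, -0.001]
ft_force: [0.4, -0.1, -1.8]
width: 0.0097
gripper_force: 35.0
target [ 0.4852 -0.3098  0.25  ] turn [-0.01  0.02 -0.01] then shift [0.01  0.408 0.007]
target [ 0.4852 -0.3098  0.095 ] turn [0. 0. 0.] then shift [0.    0.    3.875]
```

```bash
python3 -m jog '[[-1,0.01,0.4,0,0,0,0],[-1,0,0,0,0,0,0],[-1,0,0,0,0,0,0],[-1,0,0,0.4,0,0,0],[-1,0,0,0.5,0,0,0],[-1,0,0,0.5,0,0,0],[-1,0,0,0.5,0,0,0],[-1,0,0,0.4,0,0,0],[-1,0,0,0.2,0,0,0],[-1,0,0,0,0,0,0],[-1,0,0,0,0,0,0]]'; python3 -c "
from to import *
put(-.063)"
```

```text
time_s: 29.05
tool_pos: [0.4858, -0.3096, 0.152]
orientation: [0.0, 0.998, -0.062, 0.0]
ft_force: [0.6, -0.4, -1.1]
width: 0.0093
gripper_force: 35.0
target [ 0.4852 -0.3098  0.25  ] turn [ 0.   -0.    0.01] then shift [-0.014  0.008 -2.449]
target [ 0.4852 -0.3098  0.095 ] turn [0. 0. 0.] then shift [0.    0.    3.875]
```

Alignment is good, so I'm going down to 0.096 (1.4 units).

```bash
python3 -m jog '[[-1,0,0,0.3,0,0,0],[-1,0,0,0.3,0,0,0],[-1,0,0,0.3,0,0,0],[-1,0,0,0.25,0,0,0],[-1,0,0,0.15,0,0,0],[-1,0,0,0.06,0,0,0],[-1,0,0,0,0,0,0],[-1,0,0,0,0,0,0]]'; python3 -m jog '[[-1,0,0,0.03,0,0,0],[-1,0,0,0,0,0,0],[-1,0,0,0,0,0,0]]'
```

```text
time_s: 29.72
tool_pos: [0.4856, -0.3099, 0.097]
orientation: [0.0, 0.998, -0.062, 0.0]
ft_force: [-0.4, -0.3, -1.3]
width: 0.0095
gripper_force: 35.0
time_s: 29.97
tool_pos: [0.4857, -0.31, 0.0962]
orientation: [0.0, 0.998, -0.062, 0.0]
ft_force: [-0.4, -0.8, 2.0]
width: 0.0095
gripper_force: 35.0
```

```bash
python3 -m jog '[[-0.6,0,0,0,0,0,0],[-0.6,0,0,0,0,0,0],[-0.6,0,0,0,0,0,0],[-0.6,0,0,0,0,0,0],[-0.6,0,0,-0.3,0,0,0],[-0.6,0,0,-0.6,0,0,0],[-0.6,0,0,-0.6,0,0,0],[-0.6,0,0,-0.6,0,0,0],[-0.6,0,0,-0.6,0,0,0],[-0.36,0,0,-0.4,0,0,0],[-0.36,0,0,0,0,0,0]]'; python3 - <<'E'
from fit import *; from to import *
p=optics.get_image('scene')
for r in optics.outline_of(p,'board0'): print(round(r['score'],2),at_z(p,r['xy'],.1).round(3),r['mask'].sum())
pick('b')
E
```

```text
time_s: 30.88
tool_pos: [0.4865, -0.3105, 0.2244]
orientation: [0.002, 0.998, -0.062, 0.003]
ft_force: [-0.2, -0.8, -0.4]
width: 0.0284
gripper_force: 0.0
0.81 [0.537 0.325 0.1  ] 541
0.63 [0.548 0.224 0.1  ] 875
0.63 [0.538 0.275 0.1  ] 562
0.63 [ 0.65  -0.324  0.1  ] 3932
target [0.5205 0.237  0.2   ] turn [ 0.   -0.01 -0.85] then shift [  0.191 -13.697   0.503]
target [0.5205 0.237  0.087 ] turn [0. 0. 0.] then shift [0.    0.    2.825]
```

```bash
python3 -m jog '[[-0.36,0,0,0,0,0,-0.85],[-0.36,0.01,-0.4,0,0,0,0],[-0.36,0.01,-0.75,0,0,0,0],[-0.36,0.01,-0.75,0,0,0,0],[-0.36,0.01,-0.75,0,0,0,0],[-0.36,0.01,-0.75,0,0,0,0],[-0.36,0.01,-0.75,0,0,0,0],[-0.36,0.01,-0.75,0,0,0,0],[-0.36,0.01,-0.75,0,0,0,0],[-0.36,0.01,-0.75,0,0,0,0],[-0.36,0.01,-0.75,0,0,0,0],[-0.36,0.01,-0.75,0,0,0,0],[-0.36,0.01,-0.75,0,0,0,0],[-0.36,0.01,-0.75,0,0,0,0],[-0.36,0.01,-0.75,0,0,0,0],[-0.36,0.01,-0.75,0,0,0,0],[-0.36,0.01,-0.75,0,0,0,0],[-0.36,0.01,-0.75,0,0,0,0],[-0.36,0.01,-0.75,0.2,0,0,0],[-0.36,0,-0.55,0.3,0,0,0]]';python3 -m jog '[[-0.36,0,0,0,0,0,0],[-0.36,0,0,0,0,0,0]]';  python3 -c "
from to import *
pick('b')"
```

```text
time_s: 32.65
tool_pos: [0.5191, 0.2399, 0.1994]
orientation: [-0.0, 1.0, -0.025, 0.0]
ft_force: [-0.2, -0.7, -0.5]
width: 0.0303
gripper_force: 0.0
time_s: 32.82
tool_pos: [0.5186, 0.2381, 0.1982]
orientation: [0.001, 1.0, -0.024, -0.001]
ft_force: [0.0, -0.5, -0.1]
width: 0.0303
gripper_force: 0.0
target [0.5205 0.237  0.2   ] turn [0.01 0.03 0.01] then shift [ 0.048  0.024 -0.044]
target [0.5205 0.237  0.087 ] turn [0. 0. 0.] then shift [0.    0.    2.825]
```

```bash
python3 -m jog '[[-0.36,0.04,0.02,0.4,0,0,0],[-0.36,0,0,0.6,0,0,0],[-0.36,0,0,0.6,0,0,0],[-0.36,0,0,0.6,0,0,0],[-0.36,0,0,0.4,0,0,0],[-0.36,0,0,0.17,0,0,0],[-0.36,0,0,0,0,0,0],[-0.36,0,0,0,0,0,0],[-1,0,0,0,0,0,0],[-1,0,0,0,0,0,0],[-1,0,0,0,0,0,0],[-1,0,0,0,0,0,0],[-1,0,0,0,0,0,0],[-1,0,0,0,0,0,0]]' 35; python3 -m jog '[[-1,0,0,-0.2,0,0,0],[-1,0,0,-0.4,0,0,0],[-1,0,0,-0.5,0,0,0],[-1,0,0,-0.6,0,0,0],[-1,0,0,-0.6,0,0,0],[-1,0,0,-0.6,0,0,0],[-1,0,0,-0.6,0,0,0],[-1,0,0,-0.5,0,0,0],[-1,0,0,-0.1,0,0,0],[-1,0,0,0,0,0,0]]'; python3 -c "
from to import *
put(-.021)"
```

```text
time_s: 33.98
tool_pos: [0.5218, 0.2364, 0.0898]
orientation: [-0.0, 1.0, -0.025, 0.001]
ft_force: [-0.8, 0.5, 6.5]
width: 0.0098
gripper_force: 35.0
time_s: 34.82
tool_pos: [0.5217, 0.2364, 0.254]
orientation: [-0.0, 1.0, -0.025, 0.001]
ft_force: [-0.0, -0.0, -1.3]
width: 0.0098
gripper_force: 35.0
target [ 0.4904 -0.2681  0.25  ] turn [-0.01 -0.02  0.85] then shift [ 0.783 12.612  0.1  ]
target [ 0.4904 -0.2681  0.095 ] turn [0. 0. 0.] then shift [0.    0.    3.875]
```

```bash
python3 -m jog '[[-1,0,0,0,0,0,0.85],[-1,0.03,0.4,0,0,0,0],[-1,0.04,0.7,0,0,0,0],[-1,0.04,0.75,0,0,0,0],[-1,0.04,0.75,0,0,0,0],[-1,0.04,0.75,0,0,0,0],[-1,0.05,0.75,0,0,0,0],[-1,0.05,0.75,0,0,0,0],[-1,0.05,0.75,0,0,0,0],[-1,0.05,0.75,0,0,0,0],[-1,0.05,0.75,0,0,0,0],[-1,0.05,0.75,0,0,0,0],[-1,0.05,0.75,0,0,0,0],[-1,0.05,0.75,0,0,0,0],[-1,0.05,0.75,0,0,0,0],[-1,0.05,0.75,0,0,0,0],[-1,0.05,0.75,0,0,0,0],[-1,0.03,0.6,0,0,0,0],[-1,0,0.41,0,0,0,0],[-1,0,0,0,0,0,0]]';python3 -m jog '[[-1,0,0,0,0,0,0],[-1,0,0,0,0,0,0]]'; python3 -c "
from to import *
put(-.021)"
```

```text
time_s: 36.48
tool_pos: [0.4886, -0.2704, 0.2507]
orientation: [-0.001, 0.998, -0.063, -0.001]
ft_force: [0.2, 0.2, -1.4]
width: 0.0093
gripper_force: 35.0
time_s: 36.65
tool_pos: [0.4896, -0.2673, 0.252]
orientation: [-0.0, 0.998, -0.062, -0.001]
ft_force: [-0.3, -0.4, -1.3]
width: 0.0098
gripper_force: 35.0
target [ 0.4904 -0.2681  0.25  ] turn [-0.01  0.02  0.  ] then shift [0.022 0.019 0.05 ]
target [ 0.4904 -0.2681  0.095 ] turn [0. 0. 0.] then shift [0.    0.    3.875]
```

```bash
python3 -m jog '[[-1,0.02,0.02,0.3,0,0,0],[-1,0,0,0.5,0,0,0],[-1,0,0,0.5,0,0,0],[-1,0,0,0.5,0,0,0],[-1,0,0,0.4,0,0,0],[-1,0,0,0.3,0,0,0],[-1,0,0,0,0,0,0],[-1,0,0,0.3,0,0,0],[-1,0,0,0.3,0,0,0],[-1,0,0,0.3,0,0,0],[-1,0,0,0.2,0,0,0],[-1,0,0,0.15,0,0,0],[-1,0,0,0.07,0,0,0],[-1,0,0,0,0,0,0],[-1,0,0,0,0,0,0]]'; python3 -m jog '[[-1,0,0,0.03,0,0,0],[-1,0,0,0,0,0,0],[-1,0,0,0,0,0,0]]'
```

```text
time_s: 37.9
tool_pos: [0.4906, -0.2691, 0.1005]
orientation: [0.0, 0.998, -0.062, 0.0]
ft_force: [-0.4, -0.2, -0.9]
width: 0.0099
gripper_force: 35.0
time_s: 38.15
tool_pos: [0.4905, -0.269, 0.0993]
orientation: [0.0, 0.998, -0.062, 0.0]
ft_force: [-0.2, 0.0, -1.5]
width: 0.0097
gripper_force: 35.0
```

```bash
python3 -m jog '[[-1,0,0,0.03,0,0,0],[-1,0,0,0.01,0,0,0],[-1,0,0,0,0,0,0],[-1,0,0,0,0,0,0]]';  python3 -m jog '[[-0.6,0,0,0,0,0,0],[-0.6,0,0,0,0,0,0],[-0.6,0,0,0,0,0,0],[-0.6,0,0,0,0,0,0],[-0.6,0,0,-0.3,0,0,0],[-0.6,0,0,-0.6,0,0,0],[-0.6,0,0,-0.6,0,0,0],[-0.6,0,0,-0.6,0,0,0],[-0.6,0,0,-0.6,0,0,0],[-0.36,0,0,-0.4,0,0,0],[-0.36,0,0,0,0,0,0]]'; python3 -c "
from to import *
pick('c')"
```

```text
time_s: 38.48
tool_pos: [0.4905, -0.2691, 0.0978]
orientation: [0.0, 0.998, -0.062, 0.0]
ft_force: [-1.3, 0.8, 4.8]
width: 0.0097
gripper_force: 35.0
time_s: 39.4
tool_pos: [0.4914, -0.2695, 0.2259]
orientation: [0.001, 0.998, -0.062, 0.003]
ft_force: [-0.7, 0.1, -0.1]
width: 0.0281
gripper_force: 0.0
target [0.5215 0.279  0.2   ] turn [ 0.03 -0.06 -0.85] then shift [  0.066 -13.734   0.647]
target [0.5215 0.279  0.087 ] turn [0. 0. 0.] then shift [0.    0.    2.825]
```

```bash
python3 -m jog '[[-0.36,0,0,0,0,0,-0.85],[-0.36,0,-0.4,0,0,0,0],[-0.36,0,-0.75,0,0,0,0],[-0.36,0,-0.75,0,0,0,0],[-0.36,0,-0.75,0,0,0,0],[-0.36,0,-0.75,0,0,0,0],[-0.36,0,-0.75,0,0,0,0],[-0.36,0,-0.75,0,0,0,0],[-0.36,0,-0.75,0,0,0,0],[-0.36,0.01,-0.75,0,0,0,0],[-0.36,0.01,-0.75,0,0,0,0],[-0.36,0.01,-0.75,0,0,0,0],[-0.36,0.01,-0.75,0,0,0,0],[-0.36,0.01,-0.75,0,0,0,0],[-0.36,0.01,-0.75,0,0,0,0],[-0.36,0.01,-0.75,0,0,0,0],[-0.36,0.01,-0.75,0.1,0,0,0],[-0.36,0,-0.75,0.1,0,0,0],[-0.36,0,-0.75,0.2,0,0,0],[-0.36,0,-0.58,0.2,0,0,0]]';python3 -m jog '[[-0.36,0,0,0,0,0,0],[-0.36,0,0,0,0,0,0]]';  python3 -c "
from to import *
pick('c')"
```

```text
time_s: 41.07
tool_pos: [0.5204, 0.2815, 0.1966]
orientation: [0.0, 1.0, -0.024, -0.0]
ft_force: [0.7, -0.3, 0.3]
width: 0.0302
gripper_force: 0.0
time_s: 41.23
tool_pos: [0.5202, 0.28, 0.1962]
orientation: [0.001, 1.0, -0.024, -0.001]
ft_force: [-0.1, 0.0, -0.1]
width: 0.0299
gripper_force: 0.0
target [0.5215 0.279  0.2   ] turn [0.01 0.02 0.02] then shift [ 0.032  0.023 -0.095]
target [0.5215 0.279  0.087 ] turn [0. 0. 0.] then shift [0.    0.    2.825]
```

```bash
python3 -m jog '[[-0.36,0.02,0.02,0.4,0,0,0],[-0.36,0,0,0.6,0,0,0],[-0.36,0,0,0.6,0,0,0],[-0.36,0,0,0.6,0,0,0],[-0.36,0,0,0.4,0,0,0],[-0.36,0,0,0.12,0,0,0],[-0.36,0,0,0,0,0,0],[-0.36,0,0,0,0,0,0],[-1,0,0,0,0,0,0],[-1,0,0,0,0,0,0],[-1,0,0,0,0,0,0],[-1,0,0,0,0,0,0],[-1,0,0,0,0,0,0],[-1,0,0,0,0,0,0]]' 35; python3 -m jog '[[-1,0,0,-0.2,0,0,0],[-1,0,0,-0.4,0,0,0],[-1,0,0,-0.5,0,0,0],[-1,0,0,-0.6,0,0,0],[-1,0,0,-0.6,0,0,0],[-1,0,0,-0.6,0,0,0],[-1,0,0,-0.6,0,0,0],[-1,0,0,-0.5,0,0,0],[-1,0,0,-0.1,0,0,0],[-1,0,0,0,0,0,0]]'; python3 -c "
from to import *
put(.021)"
```

```text
time_s: 42.4
tool_pos: [0.5219, 0.2787, 0.0894]
orientation: [-0.0, 1.0, -0.025, 0.0]
ft_force: [-1.1, -0.5, 6.6]
width: 0.01
gripper_force: 35.0
time_s: 43.23
tool_pos: [0.5219, 0.2787, 0.2537]
orientation: [-0.0, 1.0, -0.025, 0.001]
ft_force: [-0.5, 0.6, -1.7]
width: 0.0094
gripper_force: 35.0
target [ 0.4956 -0.2265  0.25  ] turn [-0.01 -0.02  0.85] then shift [ 0.91  12.613  0.092]
target [ 0.4956 -0.2265  0.095 ] turn [0. 0. 0.] then shift [0.    0.    3.875]
```

```bash
python3 -m jog '[[-1,0,0,0,0,0,0.85],[-1,0.04,0.4,0,0,0,0],[-1,0.05,0.7,0,0,0,0],[-1,0.05,0.75,0,0,0,0],[-1,0.05,0.75,0,0,0,0],[-1,0.05,0.75,0,0,0,0],[-1,0.05,0.75,0,0,0,0],[-1,0.05,0.75,0,0,0,0],[-1,0.05,0.75,0,0,0,0],[-1,0.05,0.75,0,0,0,0],[-1,0.06,0.75,0,0,0,0],[-1,0.06,0.75,0,0,0,0],[-1,0.06,0.75,0,0,0,0],[-1,0.06,0.75,0,0,0,0],[-1,0.06,0.75,0,0,0,0],[-1,0.06,0.75,0,0,0,0],[-1,0.06,0.75,0,0,0,0],[-1,0.03,0.6,0,0,0,0],[-1,0,0.41,0,0,0,0],[-1,0,0,0,0,0,0]]';python3 -m jog '[[-1,0,0,0,0,0,0],[-1,0,0,0,0,0,0]]'; python3 -c "
from to import *
put(.021)"
```

```text
time_s: 44.9
tool_pos: [0.4932, -0.2292, 0.2508]
orientation: [-0.0, 0.998, -0.063, -0.001]
ft_force: [0.4, -0.5, -1.9]
width: 0.0099
gripper_force: 35.0
time_s: 45.07
tool_pos: [0.4943, -0.2259, 0.2518]
orientation: [-0.0, 0.998, -0.062, -0.001]
ft_force: [-0.0, 0.2, -1.2]
width: 0.0102
gripper_force: 35.0
target [ 0.4956 -0.2265  0.25  ] turn [-0.01  0.01  0.01] then shift [0.035 0.01  0.046]
target [ 0.4956 -0.2265  0.095 ] turn [0. 0. 0.] then shift [0.    0.    3.875]
```

```bash
python3 -m jog '[[-1,0.025,0,0.3,0,0,0],[-1,0,0,0.5,0,0,0],[-1,0,0,0.5,0,0,0],[-1,0,0,0.5,0,0,0],[-1,0,0,0.4,0,0,0],[-1,0,0,0.3,0,0,0],[-1,0,0,0,0,0,0],[-1,0,0,0.3,0,0,0],[-1,0,0,0.3,0,0,0],[-1,0,0,0.3,0,0,0],[-1,0,0,0.2,0,0,0],[-1,0,0,0.15,0,0,0],[-1,0,0,0.09,0,0,0],[-1,0,0,0,0,0,0],[-1,0,0,0,0,0,0]]'; python3 -m jog '[[-1,0,0,0.03,0,0,0],[-1,0,0,0.015,0,0,0],[-1,0,0,0,0,0,0],[-1,0,0,0,0,0,0]]'
```

```text
time_s: 46.32
tool_pos: [0.4959, -0.2265, 0.0995]
orientation: [0.0, 0.998, -0.062, 0.0]
ft_force: [0.3, -0.1, -1.4]
width: 0.0101
gripper_force: 35.0
time_s: 46.65
tool_pos: [0.4957, -0.2265, 0.0974]
orientation: [0.0, 0.998, -0.062, 0.0]
ft_force: [0.0, 0.5, -1.2]
width: 0.0095
gripper_force: 35.0
```

```bash
python3 -m jog '[[-1,0,0,0.02,0,0,0],[-1,0,0,0,0,0,0],[-1,0,0,0,0,0,0]]';  python3 -m jog '[[-0.6,0,0,0,0,0,0],[-0.6,0,0,0,0,0,0],[-0.6,0,0,0,0,0,0],[-0.6,0,0,0,0,0,0],[-0.6,0,0,-0.3,0,0,0],[-0.6,0,0,-0.6,0,0,0],[-0.6,0,0,-0.6,0,0,0],[-0.6,0,0,-0.6,0,0,0],[-0.6,0,0,-0.6,0,0,0],[-0.36,0,0,-0.4,0,0,0],[-0.36,0,0,0,0,0,0]]'; python3 -c "
from to import *
pick('d')"
```

```text
time_s: 46.9
tool_pos: [0.4958, -0.2267, 0.0974]
orientation: [0.0, 0.998, -0.062, 0.0]
ft_force: [-3.9, 1.8, 8.4]
width: 0.0096
gripper_force: 35.0
time_s: 47.82
tool_pos: [0.4967, -0.227, 0.2248]
orientation: [0.001, 0.998, -0.062, 0.003]
ft_force: [-0.3, 0.2, 1.0]
width: 0.0283
gripper_force: 0.0
target [0.5245 0.321  0.2   ] turn [ 0.03 -0.06 -0.85] then shift [ 1.0000e-02 -1.3719e+01  6.2100e-01]
target [0.5245 0.321  0.087 ] turn [0. 0. 0.] then shift [0.    0.    2.825]
```

```bash
python3 -m jog '[[-0.36,0,0,0,0,0,-0.85],[-0.36,0,-0.4,0,0,0,0],[-0.36,0,-0.75,0,0,0,0],[-0.36,0,-0.75,0,0,0,0],[-0.36,0,-0.75,0,0,0,0],[-0.36,0,-0.75,0,0,0,0],[-0.36,0,-0.75,0,0,0,0],[-0.36,0,-0.75,0,0,0,0],[-0.36,0,-0.75,0,0,0,0],[-0.36,0,-0.75,0,0,0,0],[-0.36,0,-0.75,0,0,0,0],[-0.36,0,-0.75,0,0,0,0],[-0.36,0,-0.75,0,0,0,0],[-0.36,0,-0.75,0,0,0,0],[-0.36,0,-0.75,0,0,0,0],[-0.36,0,-0.75,0,0,0,0],[-0.36,0.01,-0.75,0.1,0,0,0],[-0.36,0,-0.75,0.1,0,0,0],[-0.36,0,-0.75,0.2,0,0,0],[-0.36,0,-0.56,0.1,0,0,0]]';python3 -m jog '[[-0.36,0,0,0,0,0,0],[-0.36,0,0,0,0,0,0]]';  python3 -c "
from to import *
pick('d')"
```

```text
time_s: 49.48
tool_pos: [0.5226, 0.3232, 0.1988]
orientation: [0.0, 1.0, -0.024, -0.001]
ft_force: [-0.4, -1.2, 0.3]
width: 0.0295
gripper_force: 0.0
time_s: 49.65
tool_pos: [0.5227, 0.3218, 0.1992]
orientation: [0.001, 1.0, -0.024, -0.001]
ft_force: [-0.2, -1.4, -0.5]
width: 0.0296
gripper_force: 0.0
target [0.5245 0.321  0.2   ] turn [0.01 0.02 0.02] then shift [ 0.046  0.018 -0.019]
target [0.5245 0.321  0.087 ] turn [0. 0. 0.] then shift [0.    0.    2.825]
```

```bash
python3 -m jog '[[-0.36,0.03,0.01,0.45,0,0,0],[-0.36,0,0,0.6,0,0,0],[-0.36,0,0,0.6,0,0,0],[-0.36,0,0,0.6,0,0,0],[-0.36,0,0,0.4,0,0,0],[-0.36,0,0,0.14,0,0,0],[-0.36,0,0,0,0,0,0],[-0.36,0,0,0,0,0,0],[-1,0,0,0,0,0,0],[-1,0,0,0,0,0,0],[-1,0,0,0,0,0,0],[-1,0,0,0,0,0,0],[-1,0,0,0,0,0,0],[-1,0,0,0,0,0,0]]' 35; python3 -m jog '[[-1,0,0,-0.2,0,0,0],[-1,0,0,-0.4,0,0,0],[-1,0,0,-0.5,0,0,0],[-1,0,0,-0.6,0,0,0],[-1,0,0,-0.6,0,0,0],[-1,0,0,-0.6,0,0,0],[-1,0,0,-0.6,0,0,0],[-1,0,0,-0.5,0,0,0],[-1,0,0,-0.1,0,0,0],[-1,0,0,0,0,0,0]]'; python3 -c "
from to import *
put(.063)"
```

```text
time_s: 50.82
tool_pos: [0.5248, 0.3209, 0.0896]
orientation: [-0.0, 1.0, -0.025, 0.0]
ft_force: [-0.8, -1.0, 6.4]
width: 0.0098
gripper_force: 35.0
time_s: 51.65
tool_pos: [0.5247, 0.3209, 0.2539]
orientation: [-0.001, 1.0, -0.025, 0.001]
ft_force: [1.1, 0.7, -2.3]
width: 0.0095
gripper_force: 35.0
target [ 0.5008 -0.1848  0.25  ] turn [-0.01 -0.02  0.85] then shift [ 0.97  12.618  0.098]
target [ 0.5008 -0.1848  0.095 ] turn [0. 0. 0.] then shift [0.    0.    3.875]
```

```bash
python3 -m jog '[[-1,0,0,0,0,0,0.85],[-1,0.04,0.4,0,0,0,0],[-1,0.05,0.7,0,0,0,0],[-1,0.06,0.75,0,0,0,0],[-1,0.06,0.75,0,0,0,0],[-1,0.06,0.75,0,0,0,0],[-1,0.06,0.75,0,0,0,0],[-1,0.06,0.75,0,0,0,0],[-1,0.06,0.75,0,0,0,0],[-1,0.06,0.75,0,0,0,0],[-1,0.06,0.75,0,0,0,0],[-1,0.06,0.75,0,0,0,0],[-1,0.06,0.75,0,0,0,0],[-1,0.06,0.75,0,0,0,0],[-1,0.06,0.75,0,0,0,0],[-1,0.06,0.75,0,0,0,0],[-1,0.06,0.75,0,0,0,0],[-1,0.03,0.6,0,0,0,0],[-1,0,0.41,0,0,0,0],[-1,0,0,0,0,0,0]]';python3 -m jog '[[-1,0,0,0,0,0,0],[-1,0,0,0,0,0,0]]'; python3 -c "
from to import *
put(.063)"
```

```text
time_s: 53.32
tool_pos: [0.4993, -0.1869, 0.2508]
orientation: [-0.0, 0.998, -0.063, -0.001]
ft_force: [-0.3, 0.4, -1.4]
width: 0.0097
gripper_force: 35.0
time_s: 53.48
tool_pos: [0.5001, -0.1838, 0.2519]
orientation: [-0.0, 0.998, -0.062, -0.001]
ft_force: [0.4, 0.1, -1.7]
width: 0.0097
gripper_force: 35.0
target [ 0.5008 -0.1848  0.25  ] turn [-0.01  0.02  0.  ] then shift [0.021 0.023 0.047]
target [ 0.5008 -0.1848  0.095 ] turn [0. 0. 0.] then shift [0.    0.    3.875]
```

```bash
python3 -m jog '[[-1,0.015,0.01,0.3,0,0,0],[-1,0,0,0.5,0,0,0],[-1,0,0,0.5,0,0,0],[-1,0,0,0.5,0,0,0],[-1,0,0,0.4,0,0,0],[-1,0,0,0.3,0,0,0],[-1,0,0,0,0,0,0],[-1,0,0,0.3,0,0,0],[-1,0,0,0.3,0,0,0],[-1,0,0,0.3,0,0,0],[-1,0,0,0.2,0,0,0],[-1,0,0,0.15,0,0,0],[-1,0,0,0.09,0,0,0],[-1,0,0,0,0,0,0],[-1,0,0,0,0,0,0]]'; python3 -m jog '[[-1,0,0,0.03,0,0,0],[-1,0,0,0.015,0,0,0],[-1,0,0,0.01,0,0,0],[-1,0,0,0,0,0,0]]'
```

```text
time_s: 54.73
tool_pos: [0.501, -0.185, 0.0997]
orientation: [0.0, 0.998, -0.062, 0.0]
ft_force: [1.1, 0.0, -0.2]
width: 0.0099
gripper_force: 35.0
time_s: 55.07
tool_pos: [0.501, -0.1851, 0.0976]
orientation: [0.0, 0.998, -0.062, 0.0]
ft_force: [-1.7, 0.6, 3.6]
width: 0.0095
gripper_force: 35.0
```

```bash
python3 -m jog '[[-0.6,0,0,0,0,0,0],[-0.6,0,0,0,0,0,0],[-0.6,0,0,0,0,0,0],[-0.6,0,0,0,0,0,0],[-0.6,0,0,-0.3,0,0,0],[-0.6,0,0,-0.6,0,0,0],[-0.6,0,0,-0.6,0,0,0],[-0.6,0,0,-0.6,0,0,0],[-0.6,0,0,-0.6,0,0,0],[-0.36,0,0,-0.4,0,0,0],[0.1,-0.6,-0.5,-0.5,0,0,0],[0.1,-0.6,-0.5,-0.5,0,0,0],[0.1,-0.6,-0.5,-0.5,0,0,0],[0.1,-0.6,-0.5,-0.5,0,0,0],[0.1,-0.6,0,-0.5,0,0,0],[0.1,-0.6,0,-0.5,0,0,0],[0.1,0,0,-0.2,0,0,0],[0.1,0,0,0,0,0,0],[0.1,0,0,0,0,0,0]]'; python3 - <<'E'
from fit import *; from to import *
P=[optics.get_image(n) for n in('top','scene')]
p=P[0]
for p in P:
  for r in optics.outline_of(p,'board0'): print(round(r['score'],2),np.round(r['xy']),at_z(p,r['xy'],.115).round(3),r['mask'].sum())
  for q in('jar','bottle','mill'):
    r=optics.outline_of(p,q); print(q,np.round(r[0]['xy'],1) if r else None)
p=P[0]
im=dict(p); im['img']=np.clip(p['img'].astype(float)*1.6,0,255).astype(np.uint8)
X=(.493,-.2473,-.124)
overlay(im,[[b[[1,3,5,7]][[0,1,2,3,0,1,2,3]] for b in place(boards([-63,-21,21,63]),*X,.008)]],'b4',(325,150,485,310),3.7)
E
```

```text
time_s: 56.65
tool_pos: [0.3682, -0.088, 0.3487]
orientation: [0.0, 0.998, -0.062, 0.0]
ft_force: [1.0, -0.4, -0.9]
width: 0.0517
gripper_force: 0.0
0.85 [420. 257.] [ 0.485 -0.296  0.115] 908
0.8 [401. 257.] [ 0.485 -0.258  0.115] 690
0.74 [380. 256.] [ 0.487 -0.216  0.115] 732
0.74 [360. 249.] [ 0.503 -0.175  0.115] 666
jar [381.4 174.7]
bottle [431.3 172.6]
mill [171.3 181.8]
jar [191.3 302.5]
bottle [134.3 310.8]
mill [380.2 202.8]
```

View pics/b4.png

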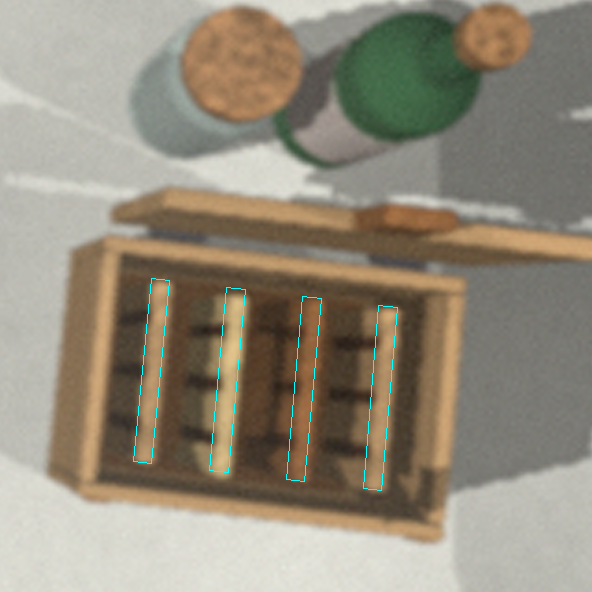

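All four boards stand centred in their slots, exactly on the predicted top edges, and the bystanders are unmoved. Now I shut the lid.

```bash
python3 - <<'E'
from to import *
c=to(np.array([.5795,-.2583,.355]),-.126); c=to(np.array([.5795,-.2583,.286]),-.126,c)
E
```

```text
target [ 0.5795 -0.2583  0.355 ] turn [-0.    0.01  0.02] then shift [ 5.784  3.563 -0.154]
target [ 0.5795 -0.2583  0.286 ] turn [0. 0. 0.] then shift [0.    0.    1.725]
```

```bash
python3 -m jog '[[0.1,0.48,0.3,-0.15,0,0,0],[0.1,0.48,0.3,0,0,0,0],[0.1,0.48,0.3,0,0,0,0],[0.1,0.48,0.3,0,0,0,0],[0.1,0.48,0.3,0,0,0,0],[0.1,0.48,0.3,0,0,0,0],[0.1,0.48,0.3,0,0,0,0],[0.1,0.48,0.3,0,0,0,0],[0.1,0.48,0.3,0,0,0,0],[0.1,0.48,0.3,0,0,0,0],[0.1,0.48,0.3,0,0,0,0],[0.1,0.5,0.26,0,0,0,0],[0.1,0,0,0,0,0,0],[0.1,0,0,0,0,0,0]]'; python3 - <<'E'
from to import *
to(np.array([.5795,-.2583,.286]),-.126)
C=(.493,-.247,-.126); tp=lambda a: case([.077-.175*np.cos(a)+.005*np.sin(a),0,.130+.175*np.sin(a)+.005*np.cos(a)],C)
print(tp(1.56),tp(0))
A=np.linspace(1.56,0,18)
for a,b in zip(A,A[1:]):
    d=(tp(b)-tp(a))/.04; print(round(b,2),round(d[0]*np.cos(C[2])+d[1]*np.sin(C[2]),2),round(-d[2],2))
E
```

```text
time_s: 58.32
tool_pos: [0.58, -0.258, 0.3536]
orientation: [-0.0, 0.998, -0.062, -0.001]
ft_force: [-0.3, 0.3, 0.7]
width: 0.0516
gripper_force: 0.0
target [ 0.5795 -0.2583  0.286 ] turn [-0.01  0.02  0.02] then shift [-0.011  0.009  1.691]
[ 0.57247531 -0.25706722  0.30504378] [ 0.3957769  -0.23468465  0.135     ]
1.47 -0.4 0.01
1.38 -0.4 0.05
1.28 -0.39 0.08
1.19 -0.38 0.12
1.1 -0.37 0.15
1.01 -0.35 0.19
0.92 -0.34 0.22
0.83 -0.31 0.25
0.73 -0.29 0.28
0.64 -0.26 0.3
0.55 -0.23 0.33
0.46 -0.2 0.35
0.37 -0.17 0.36
0.28 -0.14 0.38
0.18 -0.1 0.39
0.09 -0.07 0.4
0.0 -0.03 0.4
```

```bash
python3 -m jog '[[0.1,-0.13,0.01,0.3,0,0,0],[0.1,0,0,0.5,0,0,0],[0.1,0,0,0.5,0,0,0],[0.1,0,0,0.3,0,0,0],[0.1,0,0,0.09,0,0,0],[0.1,0,0,0,0,0,0],[0.1,0,0,0,0,0,0],[-1,0,0,0,0,0,0],[-1,0,0,0,0,0,0],[-1,0,0,0,0,0,0],[-1,0,0,0,0,0,0],[-1,0,0,0,0,0,0],[-1,0,0,0,0,0,0]]' 20; python3 -m jog '[[-1,-0.4,0,0.01,0,0,0],[-1,-0.4,0,0.05,0,0,0],[-1,-0.39,0,0.08,0,0,0],[-1,-0.38,0,0.12,0,0,0],[-1,-0.37,0,0.15,0,0,0],[-1,-0.35,0,0.19,0,0,0],[-1,-0.34,0,0.22,0,0,0],[-1,-0.31,0,0.25,0,0,0],[-1,-0.29,0,0.28,0,0,0],[-1,-0.26,0,0.3,0,0,0],[-1,-0.23,0,0.33,0,0,0],[-1,-0.2,0,0.35,0,0,0],[-1,-0.17,0,0.36,0,0,0],[-1,-0.14,0,0.38,0,0,0],[-1,0,0,0,0,0,0],[-1,0,0,0,0,0,0]]'
```

```text
time_s: 59.4
tool_pos: [0.5745, -0.258, 0.2879]
orientation: [0.0, 0.998, -0.062, 0.0]
ft_force: [-0.4, -4.7, 3.4]
width: 0.0295
gripper_force: 20.0
time_s: 60.73
tool_pos: [0.4056, -0.2361, 0.1642]
orientation: [-0.001, 0.998, -0.062, -0.002]
ft_force: [-9.7, -0.2, -1.4]
width: 0.0298
gripper_force: 20.0
```

```bash
python3 -m jog '[[-1,-0.1,0,0.3,0,0,0],[-1,-0.06,0,0.3,0,0,0],[-1,-0.04,0,0.3,0,0,0],[-1,-0.02,0,0.2,0,0,0],[-1,0,0,0.06,0,0,0],[-1,0,0,0,0,0,0],[-1,0,0,0,0,0,0]]'; python3 -m jog '[[-1,0,0,0.04,0,0,0],[-1,0,0,0,0,0,0],[-1,0,0,0,0,0,0]]'
```

```text
time_s: 61.32
tool_pos: [0.3976, -0.235, 0.1182]
orientation: [-0.001, 0.998, -0.062, -0.001]
ft_force: [-4.8, 2.8, -3.1]
width: 0.0297
gripper_force: 20.0
time_s: 61.57
tool_pos: [0.3976, -0.2351, 0.1169]
orientation: [-0.001, 0.998, -0.062, -0.001]
ft_force: [-5.7, 3.8, -1.7]
width: 0.0294
gripper_force: 20.0
```

```bash
python3 -m jog '[[-1,0,0,0.05,0,0,0],[-1,0,0,0.05,0,0,0],[-1,0,0,0,0,0,0],[-1,0,0,0,0,0,0]]'; python3 -m jog '[[-1,0,0,0.04,0,0,0],[-1,0,0,0.04,0,0,0],[-1,0,0,0,0,0,0]]'
```

```text
time_s: 61.9
tool_pos: [0.3976, -0.2351, 0.1128]
orientation: [-0.001, 0.998, -0.062, -0.001]
ft_force: [-5.8, 2.7, -1.8]
width: 0.03
gripper_force: 20.0
time_s: 62.15
tool_pos: [0.3977, -0.2351, 0.1097]
orientation: [-0.001, 0.998, -0.062, -0.001]
ft_force: [-4.7, 2.6, -0.6]
width: 0.03
gripper_force: 20.0
```

```bash
python3 -m jog '[[-1,0,0,0.05,0,0,0],[-1,0,0,0.05,0,0,0],[-1,0,0,0,0,0,0],[-1,0,0,0,0,0,0]]'; python3 - <<'E'
from fit import *
no=np.zeros((420,560),bool); p=optics.get_image('scene')
m=np.logical_or(best(p,'lid',np.array([.48,-.25]),.14),best(p,'case',np.array([.49,-.25]),.1)); ig=no.copy()
for q in('jar','bottle'): ig|=optics.outline_of(p,q)[0]['mask']
ig=cv2.dilate(ig.astype(np.uint8),np.ones((5,5)))>0
for a in (0.,.05,.1): 
    s=sil(p,place(CASE+lid(a),.4936,-.2457,-.1228)); u=proj(p,place(lid(a)[1:],.4936,-.2457,-.1228)[0])
ig[:180]=True
print(fit(lambda v:place(CASE+lid(v[0]),.4936,-.2457,-.1228),[.05],[(p,m,ig)],[.05]))
E
```

```text
time_s: 62.48
tool_pos: [0.3987, -0.2353, 0.1074]
orientation: [-0.0, 0.998, -0.062, 0.001]
ft_force: [-7.8, 8.5, 18.4]
width: 0.0297
gripper_force: 20.0
(array([-0.0171875]), np.float64(0.017189693495554517))
```

Firm contact at +18 N, and the fit says about 0, so the lid is shut. I'm releasing and checking.

```bash
python3 -m jog '[[-1,0,0,-0.03,0,0,0],[0.1,0,0,0,0,0,0],[0.1,0,0,0,0,0,0],[0.1,0,0,0,0,0,0],[0.1,0,0,0,0,0,0],[0.1,0,0,-0.3,0,0,0],[0.1,0,0,-0.6,0,0,0],[0.1,0,0,-0.6,0,0,0],[0.1,0,0,-0.6,0,0,0],[0.1,0,0,-0.6,0,0,0],[0.1,-0.2,-0.6,-0.3,0,0,0],[0.1,-0.2,-0.6,0,0,0,0],[0.1,-0.2,-0.6,0,0,0,0],[0.1,-0.2,-0.6,0,0,0,0],[0.1,-0.2,-0.6,0,0,0,0],[0.1,0,-0.6,0,0,0,0],[0.1,0,0,0,0,0,0],[0.1,0,0,0,0,0,0]]'; python3 - <<'E'
from fit import *
no=np.zeros((420,560),bool); p=optics.get_image('scene')
m=np.logical_or(best(p,'lid',np.array([.48,-.25]),.14),best(p,'case',np.array([.49,-.25]),.1)); ig=no.copy()
for q in('jar','bottle'): ig|=optics.outline_of(p,q)[0]['mask']
ig=cv2.dilate(ig.astype(np.uint8),np.ones((5,5)))>0
print(fit(lambda v:place(CASE+lid(v[0]),.4936,-.2457,-.1228),[.05],[(p,m,ig)],[.05]))
save(p,'fin',(70,120,410,370),2.3)
for q in('jar','bottle','mill'): print(q,np.round(optics.outline_of(p,q)[0]['xy'],1))
E
```

```text
time_s: 64.23
tool_pos: [0.3761, -0.0872, 0.2269]
orientation: [0.0, 0.998, -0.061, 0.0]
ft_force: [-0.6, 0.4, 0.8]
width: 0.0513
gripper_force: 0.0
(array([-0.0140625]), np.float64(0.017503505082369437))
jar [189.3 301. ]
bottle [133.2 311.3]
mill [381.6 202.1]
```

View pics/fin.png

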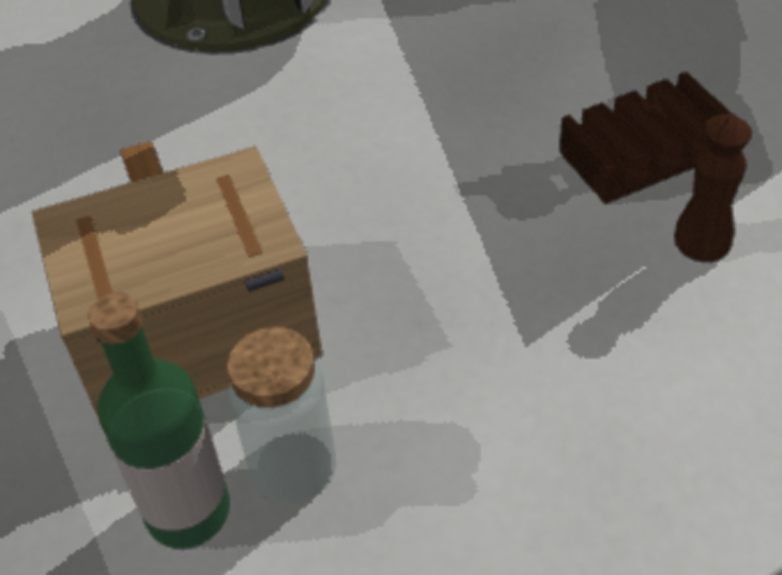

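The lid lies flat and shut (crop 170, 235), the rack is empty (650, 135), and the jar, bottle and mill stand where they were.

```bash
python3 -c "
from station import manip
print(manip.finish_job())"
```

```text
the job is handed in; nothing more can be done
None
```

The job is handed in at about 64 s: the insert is seated over the pins, all four boards stand centred in their own slots, the lid is shut, and the jar, bottle and mill are undisturbed; the lid was opened to about 1.55 rad by the camera fit, just short of upright.

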